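Load paint samples into a locker with a bolted double door

ROBOT

A 6-joint arm with a two-finger parallel gripper is mounted at the origin on a cart in front of the work surface, level with it; the furniture and walls round the work are solid. World frame = base frame: x ahead of the robot, y to its left, z up, the work surface at z = 0. Lengths are in mm, angles in rad, forces in N, time in s.
With the tool pointing down it reaches from about 300 to 775 mm from the base axis. Payload 14.6 kg.
Tool frame: the origin (TCP) lies between the finger pads; the fingertips stand 8 mm ahead of it and the grasp point (between the pads) lies 11 mm behind it; y points along the fingers, x is the direction in which the jaws open and shut, and the axes are right-handed (so a half turn about y gives the same grasp; the last joint's range is limited). The gripper opens to 94 mm and grips with 3 to 60 N. Pads are 16 mm wide; open, the fingers measure 119 mm over their backs; the gripper's body (75 mm by 177 mm) begins 78 mm behind the grasp point.
Start: joints at [-1.256, 0.3, 1.521, -0, 1.321, -0.067], TCP at [204.918, -510.39, 213.446] pointing down, gripper open.
Joint ranges: [-3.03, 3.03], [-0.79, 2.21], [0.23, 2.52], [-1.04, 4.18], [0, 3.07], [-2.55, 2.55]. Speed limits (rad/s): [2.22, 2.22, 2.57, 3.14, 3.14, 3.14].

INTERFACE

Orientations are given as [roll, pitch, yaw] about the fixed x, y, z axes, in that order (R = Rz(yaw) Ry(pitch) Rx(roll)).
In Python, from cell import read_state, imaging, order gives the robot as it stands. The module is installed in compiled form; this text tells all that it offers.
- The arm moves only by the shell command python3 -m handwheel 'ROWS' [FORCE]. ROWS is JSON, a list that holds one entry, the list of rows, each a list of 7 numbers: the shift along the tool's x, y, z in mm, then the turn, a rotation vector about the tool's x, y, z in degrees, then the opening, from -1 (shut) to 1 (fully open), so that 0 is half open. A call has 1 to 5 rows; each row is the pose to reach, as a shift and turn from the pose measured when the call began, along the tool's axes at that moment; what a row does not reach only later rows make up. A row lasts 1/12 s, in which the tool goes at most 41.7 mm and 7.16 degrees, less where a joint would pass 70% of its speed; a pose out of reach is approached as far as the arm can. A call with a gripper value outside its range is refused whole. The fingers move at their own pace and stop on an object; FORCE is the grip in N (left out, the last holds). Time passes only in rows, so rows that repeat a pose let the fingers close. It gives the time, the measured TCP pose, the force and the opening at its end, in the units of the state.
- read_state(): the state, without advancing time (a new reading comes with each control period).
- imaging.camera(name): name is "side" or "top"; returns (picture, depth): 480x640x3 uint8, red, green, blue; 480x640 float32, mm along the optical axis (not along the pixel's ray), 0 where there is no reading.
- imaging.get_calibration(name): a dict with "mtx" (3x3 intrinsics, pixels), "world_from_camera" (4x4, takes a point from camera to world coordinates). Camera axes: x right, y down, z forward; pixel columns grow to the right and rows downward; lengths in mm; the calibration is good to about 2 mm. A picture is of the moment at which its call begins. get_calibration takes no time and is no camera call.
- order.sign_off(): hands the job in, once; it reports no verdict.
The state is a dict: "clock": time; "joints": joint angles; "qd": joint speeds; "effort": joint torques, N m; "eef_pos": TCP position; "eef_rot": TCP orientation; "wrist_force": force on the tool from outside, world axes, zero at the start; "moment": the same for the moment, N m; "finger_gap": finger opening in mm.
Only numpy, scipy, OpenCV 4.12 (cv2) and the standard library are available. Lean on these libraries where they do the work, as an engineer would, in place of code of your own. Each camera call takes 0.05 s, during which the arm holds its last target.

TASK

Put every paint tin from the table away in the flat grey bench locker, each upright on a black pad of its own so that it holds that pad's brass sensing pin down. Swing the active (left) leaf fully up first, draw the red flush bolt on the passive (right) leaf and swing that leaf fully up too, so that both stand open while you load. When all tins are in, shut the passive leaf, push its bolt fully home again, then shut the active leaf over it, and leave the other things on the table where they are.

Things in the scene. Friction and masses are not known exactly. Their poses are not given: they have to be found in the camera images.
- locker: Flat grey bench locker on its back, double door facing up, 260 (x) x 350 (y) mm, fixed. Origin: centre of its underside; x to its rear, y to its left. Side walls 85, rails 93 mm high. Three compartments inside, 80 x 80 mm, round the pads, with 5 mm ribs 30 mm above the table. Two white leaves 218 x 173 x 8 mm meet at y = 0, tops at 93 mm. Bolt keeper at x = +122, y = -20 mm, 113 mm high.
- active_leaf (a joint): Left leaf, rad: 0 shut, grows as it swings up about its hinge line along x at y = +175, z = 89 mm of the locker; 1.57 upright, stop at 1.75. Stiff hinge, stays at any angle (2 to 6 N at the handle move it). Its blue hood (x = 42 to 104 mm of the locker, 37 mm high, reaching 40 mm over the right leaf) covers the bolt and keeps the right leaf shut.
- passive_leaf (a joint): Right leaf, rad: 0 shut, grows as it swings up about its hinge line along x at y = -175, z = 89 mm of the locker; 1.57 upright, stop at 1.75. Stiff hinge, stays at any angle (2 to 6 N at the handle move it). Held shut by the bolt and by the left leaf's hood.
- bolt (a joint): Flush bolt on the right leaf, m: 0 fully home (under the keeper on the rear rail), grows as it is drawn towards the locker's front (-x), stop at 0.026; clear of the keeper above 0.015. About 1.5 N of friction; stays where it is left. Drawn out, it must stay drawn until the leaf is down again.
- bolt_tab (a point): Top centre of the bolt's red pinch tab: 20 mm along x, 12 mm wide (y), its top 27 mm over the leaf. It moves with the bolt. Bolt home and leaf shut: at x = +83, y = -20, z = 120 mm of the locker.
- active_handle (a point): Middle of the left leaf's round steel bar handle: bar 10 mm thick, 50 mm long, along the locker's x, its axis 45 mm off the leaf's outer face (49 mm off the hinge line's level) and 151 mm from the hinge line along the leaf (22 mm from its free edge). At x = -15 mm of the locker.
- passive_handle (a point): Middle of the right leaf's bar handle, like the other: 10 mm thick, 50 mm long, along the locker's x, 45 mm off the outer face (49 mm off the hinge line's level), 151 mm from the hinge line along the leaf. At x = -80 mm of the locker.
- pad1 (a point): Centre of the top of the right black rubber pad (62 mm across, 2 mm thick, top 12 mm over the table) on the locker's floor, at x = 0, y = -85 mm of the locker. A brass pin stands in its middle.
- pad2 (a point): Centre of the top of the middle black rubber pad (62 mm across, 2 mm thick, top 12 mm over the table) on the locker's floor, at x = 0, y = 0 mm of the locker. A brass pin stands in its middle.
- pad3 (a point): Centre of the top of the left black rubber pad (62 mm across, 2 mm thick, top 12 mm over the table) on the locker's floor, at x = 0, y = +85 mm of the locker. A brass pin stands in its middle.
- pin1 (a joint): Sensing pin of pad1 (12 mm across), m: 0 up (8 mm over the pad), 0.008 pressed flush; a light spring, 0.7 N at the bottom, so a tin's weight holds it down.
- pin2 (a joint): Sensing pin of pad2 (12 mm across), m: 0 up (8 mm over the pad), 0.008 pressed flush; a light spring, 0.7 N at the bottom, so a tin's weight holds it down.
- pin3 (a joint): Sensing pin of pad3 (12 mm across), m: 0 up (8 mm over the pad), 0.008 pressed flush; a light spring, 0.7 N at the bottom, so a tin's weight holds it down.
- tin_blue: Blue and steel sample tin, closed, 59 mm across and 56 mm high, 0.25 kg. Origin: centre of its underside. May be absent. Grip it round the body.
- tin_red_1: Red and steel sample tin, closed, 55 mm across and 50 mm high, 0.25 kg. Origin: centre of its underside. May be absent. Grip it round the body.
- tin_red_2: A second red and steel sample tin, same as the other: 55 mm across, 50 mm high, 0.25 kg. Origin: centre of its underside. May be absent.
- timer: Bystander: white bench timer with a red dial, 51 x 62 x 62 mm, origin under its centre.
- stapler: Bystander: dark blue stapler, 32 x 139 x 44 mm, origin under its centre.
- tape: Bystander: roll of black tape, 59 mm across, 19 mm high, origin under its centre.
- indicator: Furniture, to be kept clear of: big off-white weighing indicator box with a lamp tower on top, right of the locker and behind the tins. Origin: centre of its underside; its knobbed front face is 145 mm nearer the robot (x), its left side 178 mm to the left (y); case 320 mm high, with the tower about 660 mm.
Mind the look-alikes: they are no part of the job. What is shaped like the tin_red_1 but orange is not meant.

How it is judged (in metres and radians):
On the way, in this order (a step that is already met when the one before it is completed fails the run):
1. the active leaf is swung up (value of joint active_leaf above 1.3 rad and value of joint passive_leaf below 0.06 rad), for 0.2 s.
2. the bolt is drawn while the passive leaf is still shut (value of joint bolt above 0.018 m and value of joint passive_leaf below 0.06 rad), for 0.2 s.
3. the passive leaf is swung up too (value of joint passive_leaf above 1.3 rad and value of joint active_leaf above 1.2 rad), for 0.2 s.
4. every tin stands on a pad and holds its pin down (((horizontal distance between tin_blue and pad1 below 0.018 m and value of joint pin1 above 0.0055 m) or (horizontal distance between tin_blue and pad2 below 0.018 m and value of joint pin2 above 0.0055 m) or (horizontal distance between tin_blue and pad3 below 0.018 m and value of joint pin3 above 0.0055 m)) and angle between each of tin_blue, tin_red_1, tin_red_2's own z axis and vertical below 0.12 rad and ((horizontal distance between tin_red_1 and pad1 below 0.018 m and value of joint pin1 above 0.0055 m) or (horizontal distance between tin_red_1 and pad2 below 0.018 m and value of joint pin2 above 0.0055 m) or (horizontal distance between tin_red_1 and pad3 below 0.018 m and value of joint pin3 above 0.0055 m)) and ((horizontal distance between tin_red_2 and pad1 below 0.018 m and value of joint pin1 above 0.0055 m) or (horizontal distance between tin_red_2 and pad2 below 0.018 m and value of joint pin2 above 0.0055 m) or (horizontal distance between tin_red_2 and pad3 below 0.018 m and value of joint pin3 above 0.0055 m))), for 0.3 s.
5. the passive leaf is shut with the active leaf still open (value of joint passive_leaf below 0.06 rad and value of joint active_leaf above 0.3 rad), for 0.2 s.
6. the bolt is pushed home with the active leaf still open (all of step 5 and value of joint bolt below 0.006 m), for 0.2 s.
At the end, for the whole second after the job is handed in: Both leaves shut (within 0.06 rad), the bolt home (within 6 mm), every tin upright on a pad of its own (within 18 mm of its centre) with that pad's pin pressed at least 5.5 mm (all of step 4 and value of joint each of active_leaf, passive_leaf below 0.06 rad and value of joint bolt below 0.006 m); the robot touches nothing.
It fails at once if the timer is pushed more than 4 cm (distance of timer from where it was at the start of the episode above 0.04 m).
It fails at once if the stapler is pushed more than 4 cm (distance of stapler from where it was at the start of the episode above 0.04 m).
It fails at once if the tape is pushed more than 4 cm (distance of tape from where it was at the start of the episode above 0.04 m).
Of tin_blue, tin_red_1, tin_red_2 only 2 to 3 are there at a start; the rules pass over those that are not, and their reading is None.
At some moment in a run one of tin_blue, tin_red_1, tin_red_2 may be knocked a few centimetres aside while the robot is not near it.
Once in a run the grip may slacken for a moment while it holds something.
It also fails if it takes over 210 s, if anything falls off the work surface, if the arm or the gripper's body presses on something with over 40 N, if the wrist force passes 120 N, or if a joint passes its speed limit or range.

## Working session

There is one attempt and no reset: what is moved stays moved. The work goes in short steps, Python scripts to look and compute and a shell command to move; the robot and the scene stay as the last step left them, time stands still between calls to the robot, and variables do not carry over. Pictures are saved under pics/ and viewed, and the job is handed in when it is done.

```bash
mkdir -p pics; ls
cat > look.py <<'E'
import sys,cv2
from cell import imaging,read_state
for n in sys.argv[2:]:
    p,d=imaging.camera(n)
    cv2.imwrite(f'pics/{sys.argv[1]}_{n}.png',p[:,:,::-1]); 
    import numpy as np; np.save(f'pics/{sys.argv[1]}_{n}.npy',d); np.save(f'pics/{sys.argv[1]}_{n}_rgb.npy',p)
E
python3 look.py a side top; python3 -c "
from cell import *
print(read_state())
for n in ('side','top'): print(imaging.get_calibration(n))"
```

```text
pics
{'clock': 0.1, 'joints': array([-1.25561456e+00,  3.00397789e-01,  1.52150882e+00, -6.78071153e-06,
        1.32066702e+00, -6.66263290e-02]), 'qd': array([-0.00047154, -0.00213394, -0.0022206 ,  0.00093578, -0.00043818,
       -0.00025727]), 'effort': array([ 2.64451621e-03, -5.32639396e+01, -3.53283012e+01,  7.09821051e-02,
        2.35096214e-02, -3.46188222e-05]), 'eef_pos': array([ 204.84488489, -510.19814904,  212.95710051]), 'eef_rot': array([-1.57073757e+00,  9.79236170e-04, -1.18898652e+00]), 'wrist_force': array([0.5516391 , 0.01606374, 0.37784497]), 'moment': array([-0.02160076, -0.00286388,  0.02374209]), 'finger_gap': 93.74114486117068}
{'mtx': array([[469.34717828,   0.        , 320.09240218],
       [  0.        , 469.34717828, 240.51419853],
       [  0.        ,   0.        ,   1.        ]]), 'world_from_camera': array([[ 9.34117074e-01, -2.26072965e-01,  2.76254061e-01,
         1.63003744e+02],
       [-3.56890196e-01, -6.07496076e-01,  7.09632232e-01,
        -8.96002469e+02],
       [ 7.39459582e-03, -7.61471951e-01, -6.48155682e-01,
         9.36327289e+02],
       [ 0.00000000e+00,  0.00000000e+00,  0.00000000e+00,
         1.00000000e+00]])}
{'mtx': array([[571.25502948,   0.        , 320.89808124],
       [  0.        , 571.25502948, 244.49655867],
       [  0.        ,   0.        ,   1.        ]]), 'world_from_camera': array([[ 4.03658396e-01, -7.74325605e-01,  4.87318947e-01,
        -4.03927785e+02],
       [-9.14855131e-01, -3.47433717e-01,  2.05742321e-01,
        -4.08043865e+02],
       [ 9.99948585e-03, -5.28875855e-01, -8.48640289e-01,
         1.77336950e+03],
       [ 0.00000000e+00,  0.00000000e+00,  0.00000000e+00,
         1.00000000e+00]])}
```

View pics/a_side.png

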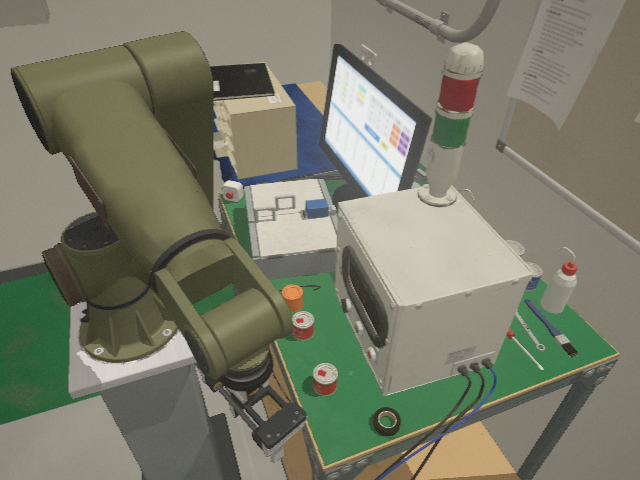

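View pics/a_top.png

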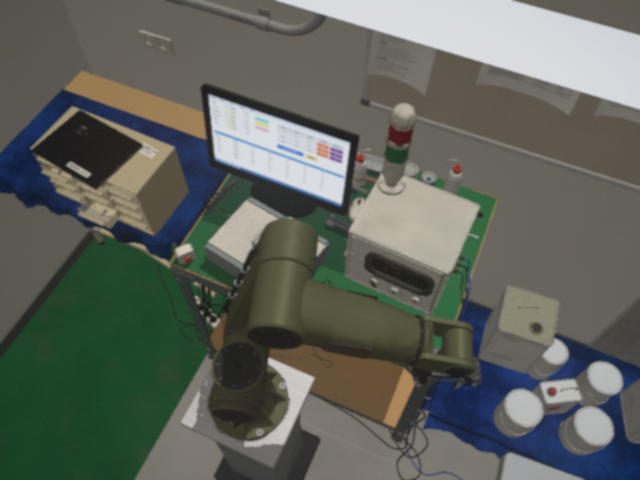

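```bash
python3 -c "
import cv2
a=cv2.imread('pics/a_side.png');b=cv2.imread('pics/a_top.png')
cv2.imwrite('pics/c1.png',cv2.resize(a[160:460,210:410],(800*200//300*1,800*300//300*600//800),interpolation=cv2.INTER_CUBIC) if 0 else cv2.resize(a[160:320,215:375],(600,600),interpolation=cv2.INTER_CUBIC))
cv2.imwrite('pics/c2.png',cv2.resize(a[270:470,270:430],(480,600),interpolation=cv2.INTER_CUBIC))
cv2.imwrite('pics/c3.png',cv2.resize(b[140:350,150:490],(800,494),interpolation=cv2.INTER_CUBIC))
cv2.imwrite('pics/c4.png',cv2.resize(a[220:390,470:620],(530,600),interpolation=cv2.INTER_CUBIC))
"
```

```text
(no output)
```

View pics/c1.png

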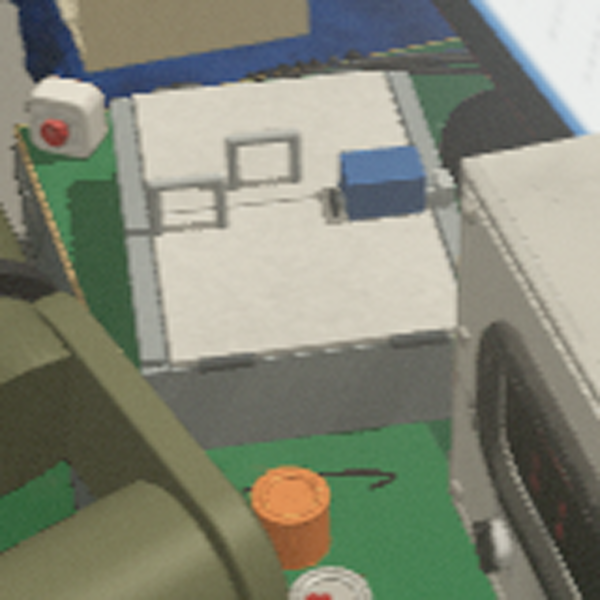

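View pics/c2.png

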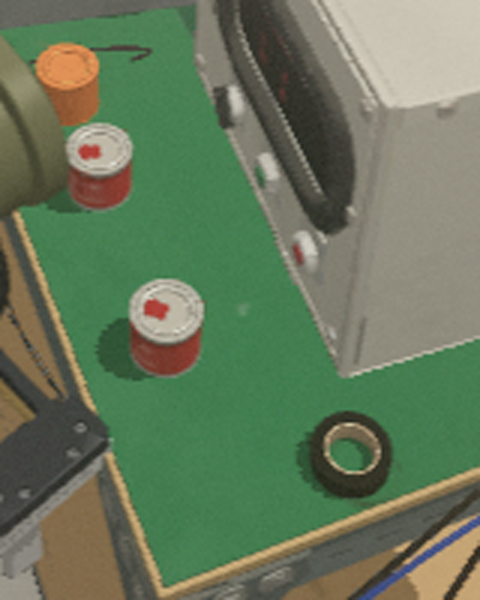

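View pics/c3.png

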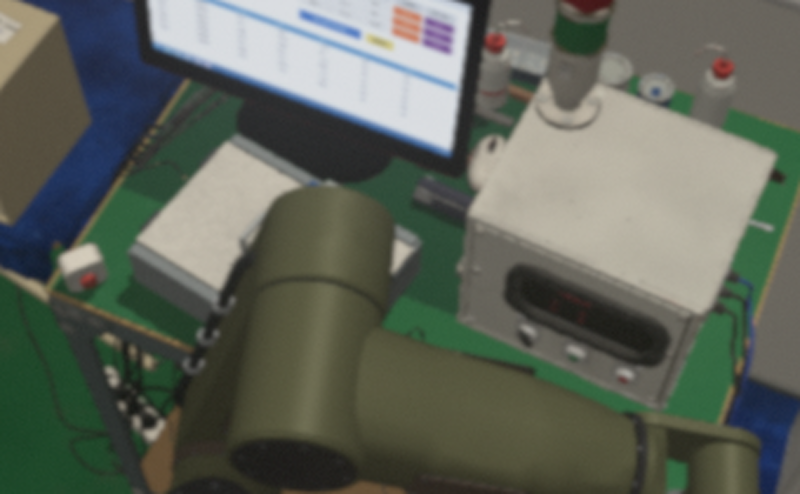

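View pics/c4.png

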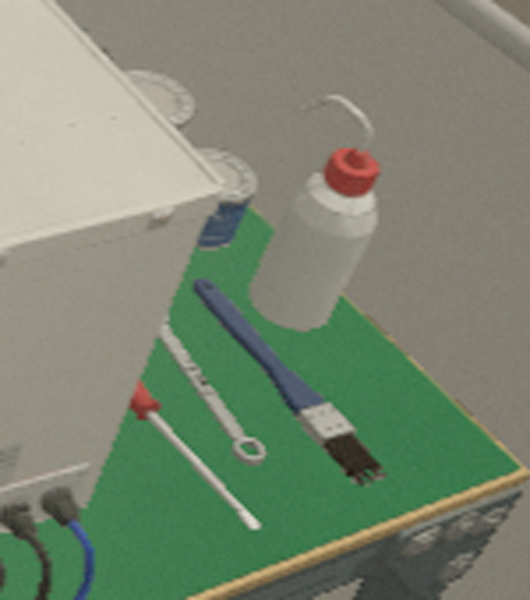

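```bash
cat > geo.py <<'E'
import numpy as np,cv2
from cell import imaging,read_state
from scipy.spatial.transform import Rotation as Ro
C={n:imaging.get_calibration(n) for n in('side','top')}
def ray(n,u,v):
    K=C[n]['mtx'];T=C[n]['world_from_camera']
    d=np.linalg.inv(K)@np.array([u,v,1.]); return T[:3,3],T[:3,:3]@d
def plane(n,u,v,z):
    o,d=ray(n,u,v); return (o+d*(z-o[2])/d[2]).round(1)
def dep(n,u,v,D):
    o,d=ray(n,u,v); return (o+d*D[int(v),int(u)]).round(1)
def cloud(n,D):
    K=C[n]['mtx'];T=C[n]['world_from_camera'];v,u=np.mgrid[:480,:640]
    P=np.stack([(u-K[0,2])/K[0,0]*D,(v-K[1,2])/K[1,1]*D,D],-1)
    return P@T[:3,:3].T+T[:3,3]
def proj(n,p):
    K=C[n]['mtx'];T=np.linalg.inv(C[n]['world_from_camera']);q=K@(T[:3,:3]@np.array(p,float)+T[:3,3]);return (q[:2]/q[2]).round(1)
def inter(a,b):
    # a,b: (n,u,v)
    o,d=ray(*a);p,e=ray(*b);t=np.linalg.lstsq(np.stack([d,-e],1),p-o,rcond=None)[0]
    A=o+d*t[0];B=p+e*t[1];return ((A+B)/2).round(1),np.linalg.norm(A-B).round(1)
E
python3 - <<'E'
from geo import *
D=np.load('pics/a_side.npy');Dt=np.load('pics/a_top.npy')
s=lambda cx,cy,k:(215+cx/3.75,160+cy/3.75)
# c1 scale 600/160=3.75
for nm,x,y in [('locker FL',118,98),('FR top',150,370),('RL',400,72),('fr rail',160,362),('timer top',65,95),('table near',260,450),('orangetop',292,490),('hood',382,165),('h1',190,182),('h2',262,138),('RR',455,330)]:
    u,v=s(x,y,1); print(nm,(round(u),round(v)),dep('side',u,v,D))
for nm,u,v in [('red1 top',303,318),('red2 top',325,371),('tape',387,410),('ind front low',345,300),('ind',386,392),('bluecan',532,266),('bluecan2',514,248)]:
    print(nm,dep('side',u,v,D))
for nm,x,y in [('stapler',440,195),('stap2',418,185),('timer',80,260),('ind corner',470,210),('lock FL',133,245),('RL',235,140),('indFR',720,310)]:
    u,v=150+x/2.353,140+y/2.353; print(nm,(round(u),round(v)),dep('top',u,v,Dt))
E
```

```text
locker FL (246, 186) [397.3 360.1  93.3]
FR top (255, 259) [336.4  28.8  83.1]
RL (322, 179) [637.9 315.   92.9]
fr rail (258, 257) [344.4  29.8  87.6]
timer top (232, 185) [362.7 424.6  64. ]
table near (284, 280) [407.2   4.    0.8]
orangetop (293, 291) [403.6 -87.2  49.1]
hood (317, 204) [557.2 145.5 128.6]
h1 (266, 209) [407.3 159.9 140.6]
h2 (285, 197) [476.  196.3 140.5]
RR (336, 248) [ 163.  -896.   936.3]
red1 top [ 398.5 -180.8   46.7]
red2 top [ 394.3 -339.3   45.1]
tape [ 489.3 -458.6   18.3]
ind front low [ 493.4 -213.8  108.9]
ind [ 496.8 -433.5   45.3]
bluecan [1043.7 -233.9   55. ]
bluecan2 [1033.8 -165.4   67.3]
stapler (337, 223) [701.9  -3.6  38.6]
stap2 (328, 219) [708.6  36.6  33.1]
timer (184, 250) [357.3 430.6  68.4]
ind corner (350, 229) [ 515.4 -114.3  322.2]
lock FL (207, 244) [403.6 364.1  86.3]
RL (250, 199) [636.3 316.3  85.6]
indFR (456, 272) [ 662.  -461.1   71.6]
```

Run:
```python
from geo import *
pts=[]
for n in('side','top'):
    D=np.load(f'pics/a_{n}.npy');P=cloud(n,D)
    m=(D>0)&(P[...,2]>80)&(P[...,2]<100)&(P[...,0]>300)&(P[...,0]<680)&(P[...,1]>-60)&(P[...,1]<400)
    q=P[m][:,:2].astype(np.float32)
    print(n,m.sum(),q.min(0),q.max(0),np.median(P[m][:,2]))
    if n=='side':pass
    pts.append(q)
    im=np.full((500,420,3),0,np.uint8)
    np.save(f'pics/loc_{n}.npy',q)
for q in pts+[np.vstack(pts)]:
    r=cv2.minAreaRect(q);print(r, cv2.boxPoints(r).round())
im=np.zeros((480,420,3),np.uint8)
for i,q in enumerate(pts):
    for x,y in q: im[int(420-y),int(x-290),i]=255
cv2.imwrite('pics/loc.png',im)
```

```text
side 5682 [330.6763   -20.753191] [642.7105  370.16086] 93.53834547945007
top 2566 [361.94257 -19.11516] [647.1701  371.11523] 91.36448303721988
((488.3468017578125, 174.89894104003906), (369.8680419921875, 260.18194580078125), 79.73770904541016) [[327.  16.]
 [583. -30.]
 [649. 334.]
 [393. 380.]]
((486.6445007324219, 175.64663696289062), (367.9957580566406, 267.3624572753906), 79.62095642089844) [[322.  19.]
 [585. -29.]
 [651. 333.]
 [388. 381.]]
((486.8389892578125, 175.17190551757812), (369.8680419921875, 267.2380065917969), 79.73770904541016) [[322.  17.]
 [585. -31.]
 [651. 333.]
 [388. 381.]]
```

View pics/loc.png

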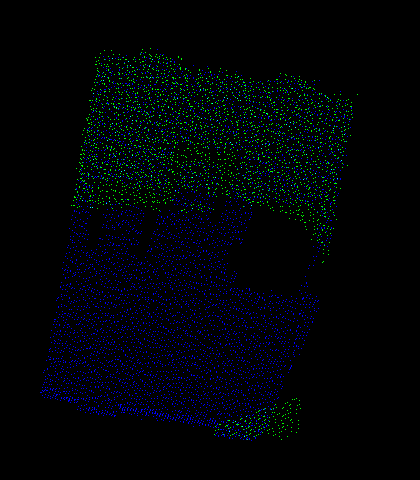

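Run:
```python
from geo import *
D=np.load('pics/a_side.npy');P=cloud('side',D)
m=(D>0)&(P[...,2]>132)&(P[...,2]<150)&(P[...,0]>360)&(P[...,0]<530)&(P[...,1]>100)&(P[...,1]<300)
n,l,st,c=cv2.connectedComponentsWithStats(m.astype(np.uint8))
for i in range(1,n):
    if st[i,4]<5: continue
    q=P[l==i];print(st[i],q.mean(0).round(1),q.min(0).round(1),q.max(0).round(1))
    r=cv2.minAreaRect(q[:,:2].astype(np.float32));print(r)
# hood
im=np.load('pics/a_side_rgb.npy');h=cv2.cvtColor(im,cv2.COLOR_RGB2HSV)
m=(h[...,0]>95)&(h[...,0]<125)&(h[...,1]>120)&(D>0)&(P[...,2]>120)&(P[...,2]<140)&(P[...,0]<640)&(P[...,0]>480)
q=P[m];print(len(q),q.mean(0),cv2.minAreaRect(q[:,:2].astype(np.float32)))
print(cv2.boxPoints(cv2.minAreaRect(q[:,:2].astype(np.float32))))
# tins tops
for lo,hi in [((380,-220),(420,-140)),((370,-380),(420,-300)),((370,-120),(430,-50))]:
    m=(D>0)&(P[...,2]>43)&(P[...,2]<58)&(P[...,0]>lo[0]-30)&(P[...,0]<hi[0]+30)&(P[...,1]>lo[1])&(P[...,1]<hi[1])
    q=P[m];print(len(q),q.mean(0).round(1),cv2.minEnclosingCircle(q[:,:2].astype(np.float32)))
```

```text
[275 194  21   8  78] [477.2 198.4 140. ] [447.6 188.9 132.7] [507.4 210.2 145.7]
((477.45263671875, 199.31797790527344), (15.257262229919434, 60.01787185668945), 82.51069641113281)
[254 206  22   7  82] [405.1 162.2 140.3] [376.5 150.9 132.5] [435.  173.2 147.6]
((404.8831481933594, 163.048583984375), (14.30523681640625, 59.797969818115234), 77.3350601196289)
0 [nan nan nan] ((0.0, 0.0), (0.0, 0.0), 0.0)
[[0. 0.]
 [0. 0.]
 [0. 0.]
 [0. 0.]]
322 [ 396.  -188.4   49.2] ((395.26007080078125, -187.17453002929688), 28.74612808227539)
442 [ 391.5 -348.4   49.2] ((391.7874450683594, -346.7010803222656), 27.98957061767578)
279 [400.3 -92.3  49. ] ((400.67816162109375, -90.6423110961914), 29.057044982910156)<stdin>:12: RuntimeWarning: Mean of empty slice.
  ret = um.true_divide(
```

```bash
cat > plan.py <<'E'
# usage: plan.py W x y z yawdeg  (world TCP) | L x y z (locker TCP, yaw 80.1 default)
import sys
from geo import *
LC=np.array([488,172.7,0]);LY=-9.9
def l2w(p): return LC+Ro.from_euler('z',LY,degrees=True).apply(p)
def w2l(p): return Ro.from_euler('z',-LY,degrees=True).apply(np.array(p)-LC)
def delta(p,yaw):
    s=read_state();R=Ro.from_euler('xyz',s['eef_rot'])
    T=Ro.from_euler('xyz',[-np.pi/2,0,np.radians(yaw)])
    return R.inv().apply(p-s['eef_pos']).round(1),np.degrees((R.inv()*T).as_rotvec()).round(1)
def show():
    s=read_state();p=s['eef_pos'];print('t',round(s['clock'],2),'tcp',p.round(1),'locker',w2l(p).round(1),'rpy',np.degrees(s['eef_rot']).round(1),'F',s['wrist_force'].round(1),'gap',round(s['finger_gap'],1),'q',s['joints'].round(2))
if __name__=='__main__':
    show()
    if len(sys.argv)>1:
        a=[float(v) for v in sys.argv[2:]];p=np.array(a[:3]);yaw=a[3] if len(a)>3 else 80.1
        if sys.argv[1]=='L': p=l2w(p)
        print('to',p.round(1),delta(p,yaw))
E
python3 plan.py L -15 24 235
```

```text
t 0.1 tcp [ 204.8 -510.2  213. ] locker [-161.5 -721.4  213. ] rpy [-90.    0.1 -68.1] F [0.6 0.  0.4] gap 93.7 q [-1.26  0.3   1.52 -0.    1.32 -0.07]
to [477.3 198.9 235. ] (array([-556.5,  -21.5,  517.1]), array([-1.000e-01, -1.482e+02, -0.000e+00]))
```

```bash
python3 -m handwheel '[[[-150,-10,130,0,-36,0,1],[-150,-10,130,0,-36,0,1],[-150,-10,130,0,-36,0,1],[-150,-10,130,0,-36,0,1],[-150,-10,130,0,-36,0,1]]]'; python3 plan.py L -15 24 235
```

```text
clock: 0.52
eef_pos: [269.8, -320.0, 223.0]
eef_rot: [-1.57, 0.001, -0.558]
wrist_force: [0.9, -0.3, 0.7]
finger_gap: 94.1
t 0.52 tcp [ 269.8 -320.   223. ] locker [-130.2 -522.9  223. ] rpy [-89.9   0.1 -31.9] F [ 0.9 -0.3  0.7] gap 94.1 q [-0.96 -0.01  1.85  0.    1.3  -0.4 ]
to [477.3 198.9 235. ] (array([-98.5, -11.3, 550.2]), array([-1.00e-01, -1.12e+02,  0.00e+00]))
```

```bash
python3 -m handwheel '[[[-36,-6,200,0,-36,0,1],[-36,-6,200,0,-36,0,1],[-36,-6,200,0,-36,0,1],[-36,-6,200,0,-36,0,1],[-36,-6,200,0,-36,0,1]]]'; python3 plan.py L -15 24 235
```

```text
clock: 0.93
eef_pos: [345.2, -129.1, 229.3]
eef_rot: [-1.569, -0.0, 0.067]
wrist_force: [0.9, -0.7, 0.6]
finger_gap: 94.0
t 0.93 tcp [ 345.2 -129.1  229.3] locker [ -88.8 -321.9  229.3] rpy [-89.9  -0.    3.8] F [ 0.9 -0.7  0.6] gap 94.0 q [-0.46 -0.13  1.95  0.    1.32 -0.53]
to [477.3 198.9 235. ] (array([153.8,  -5.2, 318.5]), array([ -0.1, -76.3,   0.1]))
```

```bash
python3 -m handwheel '[[[80,-5,160,0,-36,0,1],[80,-5,160,0,-36,0,1],[80,-5,160,0,-36,0,1],[80,-5,160,0,-36,0,1],[80,-5,160,0,-36,0,1]]]'; python3 plan.py L -15 24 235
```

```text
clock: 1.35
eef_pos: [415.1, 39.8, 234.5]
eef_rot: [-1.569, -0.001, 0.695]
wrist_force: [-0.1, -0.3, -0.3]
finger_gap: 94.1
t 1.35 tcp [415.1  39.8 234.5] locker [ -49.  -143.5  234.5] rpy [-89.9  -0.1  39.8] F [-0.1 -0.3 -0.3] gap 94.1 q [ 0.01 -0.02  1.84  0.    1.33 -0.69]
to [477.3 198.9 235. ] (array([ 1.497e+02, -1.000e-01,  8.240e+01]), array([ -0.1, -40.3,   0.1]))
```

```bash
python3 look.py b side top
```

```text
(no output)
```

View pics/b_side.png

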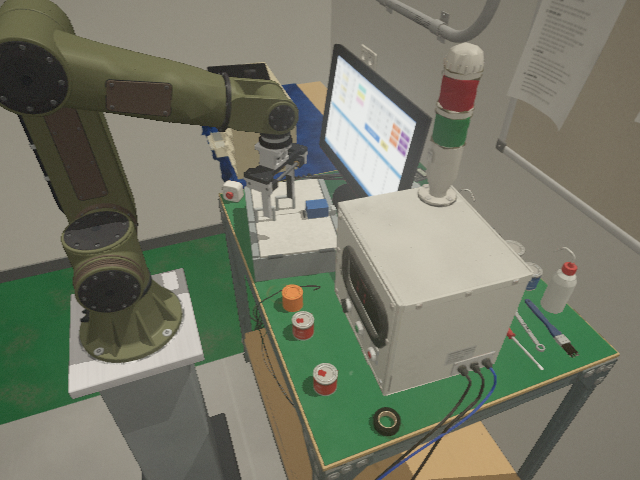

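View pics/b_top.png

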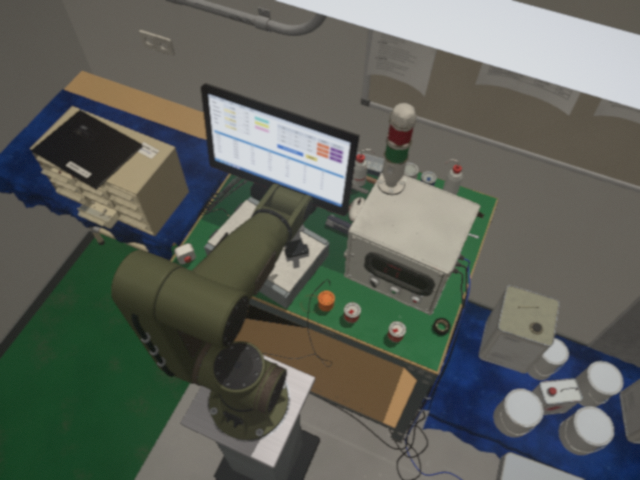

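Run:
```python
from geo import *
for nm in 'ab':
    im=np.load(f'pics/{nm}_side_rgb.npy');D=np.load(f'pics/{nm}_side.npy');P=cloud('side',D);h=cv2.cvtColor(im,cv2.COLOR_RGB2HSV)
    m=(D>0)&(P[...,2]>10)&(P[...,2]<75)&((h[...,0]>95)&(h[...,0]<130)&(h[...,1]>90))
    n,l,st,c=cv2.connectedComponentsWithStats(m.astype(np.uint8))
    for i in range(1,n):
        if st[i,4]>12: print(nm,'blue',st[i],P[l==i].mean(0).round())
    m=(D>0)&(P[...,2]>8)&(P[...,2]<75)&((h[...,0]<8)|(h[...,0]>172))&(h[...,1]>140)
    n,l,st,c=cv2.connectedComponentsWithStats(m.astype(np.uint8))
    for i in range(1,n):
        if st[i,4]>12: print(nm,'red',st[i],P[l==i].mean(0).round())
```

```text
a blue [477 368  20  41 111] [ 717. -497.   32.]
a red [226 193   7   6  20] [347. 416.  33.]
a red [297 319   6   4  19] [ 388. -186.   49.]
a red [294 326  19  13 118] [ 393. -209.   28.]
a red [507 330   8   9  33] [ 864. -385.   19.]
a red [318 370   8   6  32] [ 385. -342.   49.]
a red [314 381  22  13 152] [ 385. -368.   27.]
b blue [476 368  21  41 112] [ 717. -498.   31.]
b red [226 193   7   6  20] [347. 415.  34.]
b red [297 319   6   4  19] [ 388. -185.   48.]
b red [295 326  18  13 115] [ 393. -209.   27.]
b red [507 329   7  10  33] [ 863. -384.   20.]
b red [318 370   8   6  32] [ 385. -342.   48.]
b red [314 380  22  15 156] [ 385. -368.   27.]
```

Side view: candidates are red tins at (303,325) and (325,379), both 55 mm wide and 50 mm tall, so both are wanted. The orange look-alike is at (292,298). The blue-labelled can at (533,275) stands at x≈1040 with its lid 67 mm high, so it is too tall and out of reach. The blue tin is absent. Timer (232,191), tape (387,421), and in the top view the stapler at (337,223).

```bash
python3 -m handwheel '[[[150,0,82,0,-36,0,1],[150,0,82,0,-36,0,1],[150,0,82,0,-36,0,1],[150,0,82,0,-40.3,0,1],[150,0,82,0,-40.3,0,1]]]';python3 -m handwheel '[[[0,0,0,0,0,0,0],[0,0,0,0,0,0,-0.3]]]'; python3 plan.py L -15 24 127
```

```text
clock: 1.87
eef_pos: [478.4, 200.0, 233.6]
eef_rot: [-1.569, -0.001, 1.316]
wrist_force: [-0.2, -0.9, -0.0]
finger_gap: 94.4
clock: 2.03
eef_pos: [478.3, 199.3, 233.0]
eef_rot: [-1.568, -0.001, 1.31]
wrist_force: [0.1, -0.0, -0.2]
finger_gap: 84.1
t 2.03 tcp [478.3 199.3 233. ] locker [-14.1  24.5 233. ] rpy [-89.8  -0.   75. ] F [ 0.1 -0.  -0.2] gap 84.1 q [ 0.32  0.21  1.58  0.    1.35 -0.99]
to [477.3 198.9 127. ] (array([ -0.7, 106. ,   0.5]), array([-0.2, -5.1,  0. ]))
```

```bash
python3 -m handwheel '[[[0,0,0,0,-5,0,0],[0,35,0,0,-5,0,0],[0,65,0,0,-5,0,0],[0,95,0,0,-5,0,0],[0,106,0,0,-5,0,0]]]' 30; python3 plan.py L -15 24 127; python3 look.py c side
```

```text
clock: 2.45
eef_pos: [476.4, 197.2, 123.8]
eef_rot: [-1.564, 0.002, 1.39]
wrist_force: [-0.0, -0.5, -0.9]
finger_gap: 50.9
t 2.45 tcp [476.4 197.2 123.8] locker [-15.7  22.1 123.8] rpy [-89.6   0.1  79.6] F [-0.  -0.5 -0.9] gap 50.9 q [ 0.32  0.32  1.71  0.    1.11 -1.07]
to [477.3 198.9 127. ] (array([ 1.9, -3.2, -0.6]), array([-0.4, -0.5, -0.1]))
```

```bash
python3 -c "
import cv2
a=cv2.imread('pics/c_side.png');cv2.imwrite('pics/c_c.png',cv2.resize(a[120:280,205:365],(600,600),interpolation=cv2.INTER_CUBIC))"
```

```text
(no output)
```

View pics/c_c.png

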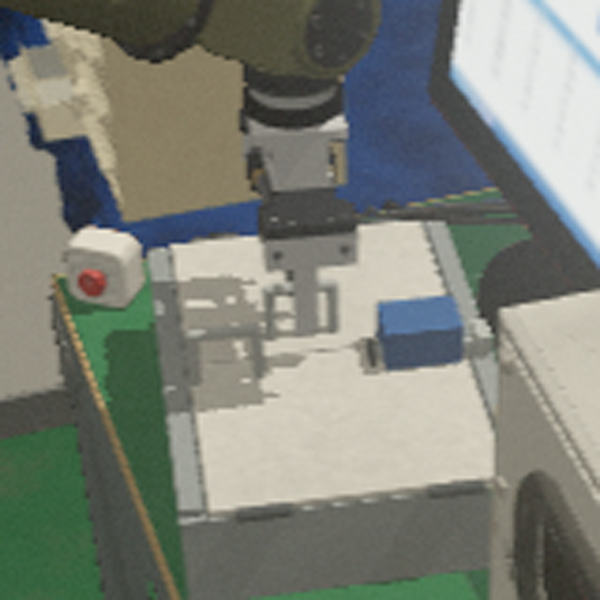

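Crop c_c: the fingers straddle the active bar at crop (300,300), centred along its length. Closing the grip.

```bash
python3 -m handwheel '[[[0,-2,0,0,0,0,-1],[0,-2,0,0,0,0,-1],[0,-2,0,0,0,0,-1],[0,-2,0,0,0,0,-1],[0,-2,0,0,0,0,-1]]]' 30; python3 plan.py L -15 24 127
cat > arc.py <<'E'
# arc.py side a_from a_to steps: deltas in tool (x=+ly, y=down) from current angle; side +1 active(hinge y=+175), -1 passive
import sys,numpy as np
s=float(sys.argv[1]);a0=float(sys.argv[2]);
off=0
def pos(a):  # locker y, z of the grip axis
    r=151*np.array([-np.cos(a),np.sin(a)])+49*np.array([np.sin(a),np.cos(a)])
    return np.array([s*(175+r[0]),89+r[1]])
p0=pos(a0)
for a in map(float,sys.argv[3:]):
    d=pos(a)-p0; print(a,'tool x %.1f y %.1f'%(d[0],-d[1]),'abs',pos(a).round(1))
E
python3 arc.py 1 0 .05 .1 .15 .2 .25 .3 .35 .4 .45 .5
```

```text
clock: 2.92
eef_pos: [477.2, 198.4, 126.9]
eef_rot: [-1.565, -0.001, 1.39]
wrist_force: [5.6, 29.4, -2.7]
finger_gap: 17.4
t 2.92 tcp [477.2 198.4 126.9] locker [-15.1  23.4 126.9] rpy [-89.7  -0.1  79.7] F [ 5.6 29.4 -2.7] gap 17.4 q [ 0.32  0.32  1.71  0.    1.12 -1.07]
to [477.3 198.9 127. ] (array([ 0.6, -0.1, -0.1]), array([-0.3, -0.4,  0.1]))
0.05 tool x 2.6 y -7.5 abs [ 26.6 145.5]
0.1 tool x 5.6 y -14.8 abs [ 29.6 152.8]
0.15 tool x 9.0 y -22.0 abs [ 33. 160.]
0.2 tool x 12.7 y -29.0 abs [ 36.7 167. ]
0.25 tool x 16.8 y -35.8 abs [ 40.8 173.8]
0.3 tool x 21.2 y -42.4 abs [ 45.2 180.4]
0.35 tool x 26.0 y -48.8 abs [ 50.  186.8]
0.4 tool x 31.0 y -54.9 abs [ 55.  192.9]
0.45 tool x 36.3 y -60.8 abs [ 60.3 198.8]
0.5 tool x 42.0 y -66.4 abs [ 66.  204.4]
```

```bash
python3 -m handwheel '[[[2,0,0,0,0,0,-1],[3.5,0,0,0,0,0,-1],[3.5,0,0,0,0,0,-1],[3.5,0,0,0,0,0,-1]]]' 30; python3 plan.py
```

```text
clock: 3.25
eef_pos: [477.9, 202.6, 127.3]
eef_rot: [-1.566, -0.003, 1.391]
wrist_force: [0.9, 8.0, -2.1]
finger_gap: 9.2
t 3.25 tcp [477.9 202.6 127.3] locker [-15.1  27.7 127.3] rpy [-89.7  -0.2  79.7] F [ 0.9  8.  -2.1] gap 9.2 q [ 0.33  0.32  1.7   0.01  1.12 -1.06]
```

```bash
sed -i 's/LC=np.array.*;LY/LC=np.array([488.6,176.3,0]);LY/' plan.py; python3 -m handwheel '[[[2.6,-7.5,0,0,0,0,-1],[5.6,-14.8,0,0,0,0,-1],[9,-22,0,0,0,0,-1],[12.7,-29,0,0,0,0,-1],[16.8,-35.8,0,0,0,0,-1]]]' 30; python3 plan.py;python3 look.py d side;python3 -c "
import cv2
a=cv2.imread('pics/d_side.png');cv2.imwrite('pics/c_d.png',cv2.resize(a[120:280,205:365],(600,600),interpolation=cv2.INTER_CUBIC))"
```

```text
clock: 3.67
eef_pos: [480.9, 219.1, 163.7]
eef_rot: [-1.565, -0.002, 1.39]
wrist_force: [-0.9, -0.3, -6.0]
finger_gap: 9.2
t 3.67 tcp [480.9 219.1 163.7] locker [-15.   40.8 163.7] rpy [-89.7  -0.1  79.7] F [-0.9 -0.3 -6. ] gap 9.2 q [ 0.36  0.3   1.64  0.    1.2  -1.04]
```

View pics/c_d.png

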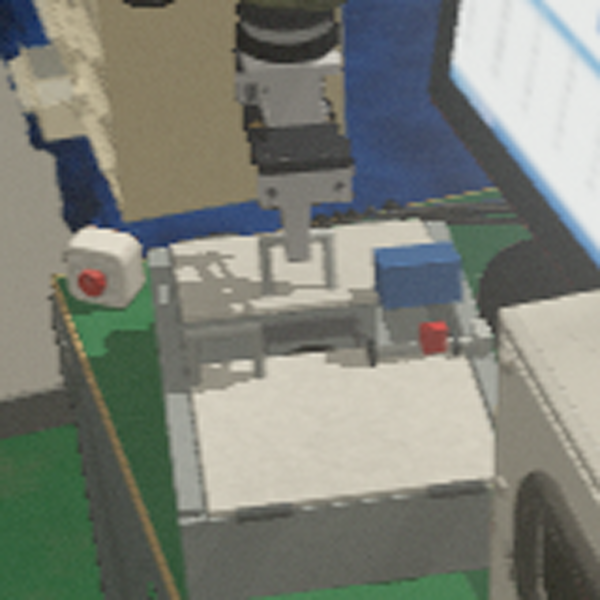

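```bash
python3 arc.py 1 .253 .35 .45 .55 .65 .75;  python3 arc.py 1 .75 .85 .95 1.05 1.15 1.25; python3 arc.py 1 1.25 1.32 1.4 1.48 1.54 1.6
```

```text
0.35 tool x 8.9 y -12.6 abs [ 50.  186.8]
0.45 tool x 19.3 y -24.6 abs [ 60.3 198.8]
0.55 tool x 30.8 y -35.5 abs [ 71.9 209.7]
0.65 tool x 43.4 y -45.2 abs [ 84.4 219.4]
0.75 tool x 56.8 y -53.5 abs [ 97.9 227.8]
0.85 tool x 14.2 y -7.0 abs [112.2 234.8]
0.95 tool x 29.1 y -12.5 abs [127.  240.3]
1.05 tool x 44.5 y -16.6 abs [142.4 244.4]
1.15 tool x 60.1 y -19.1 abs [158.  246.8]
1.25 tool x 76.0 y -20.0 abs [173.9 247.7]
1.32 tool x 11.1 y 0.3 abs [185.  247.4]
1.4 tool x 23.7 y 1.6 abs [197.6 246.1]
1.48 tool x 36.2 y 3.9 abs [210.1 243.8]
1.54 tool x 45.4 y 6.3 abs [219.3 241.4]
1.6 tool x 54.5 y 9.2 abs [228.4 238.5]
```

```bash
python3 -m handwheel '[[[8.9,-12.6,0,0,0,0,-1],[19.3,-24.6,0,0,0,0,-1],[30.8,-35.5,0,0,0,0,-1],[43.4,-45.2,0,0,0,0,-1],[56.8,-53.5,0,0,0,0,-1]]]' 30; python3 plan.py
```

```text
clock: 4.13
eef_pos: [491.4, 275.1, 220.2]
eef_rot: [-1.566, -0.001, 1.39]
wrist_force: [-1.4, -5.6, 0.0]
finger_gap: 8.9
t 4.13 tcp [491.4 275.1 220.2] locker [-14.3  97.8 220.2] rpy [-89.7  -0.1  79.7] F [-1.4 -5.6  0. ] gap 8.9 q [ 0.44  0.33  1.47  0.    1.35 -0.95]
```

```bash
python3 -m handwheel '[[[14.2,-5,0,0,0,0,-1],[29.1,-10,0,0,0,0,-1],[44.5,-14,0,0,0,0,-1],[60.1,-16,0,0,0,0,-1],[76,-17,0,0,0,0,-1]]]' 30; python3 plan.py;  python3 look.py e side;python3 -c "
import cv2
a=cv2.imread('pics/e_side.png');cv2.imwrite('pics/c_e.png',cv2.resize(a[100:280,195:375],(600,600),interpolation=cv2.INTER_CUBIC))"
```

```text
clock: 4.55
eef_pos: [505.5, 350.2, 239.3]
eef_rot: [-1.568, -0.002, 1.39]
wrist_force: [1.4, -4.7, 2.9]
finger_gap: 9.1
t 4.55 tcp [505.5 350.2 239.3] locker [-13.2 174.2 239.3] rpy [-89.9  -0.1  79.6] F [ 1.4 -4.7  2.9] gap 9.1 q [ 0.55  0.43  1.28  0.    1.43 -0.85]
```

View pics/c_e.png

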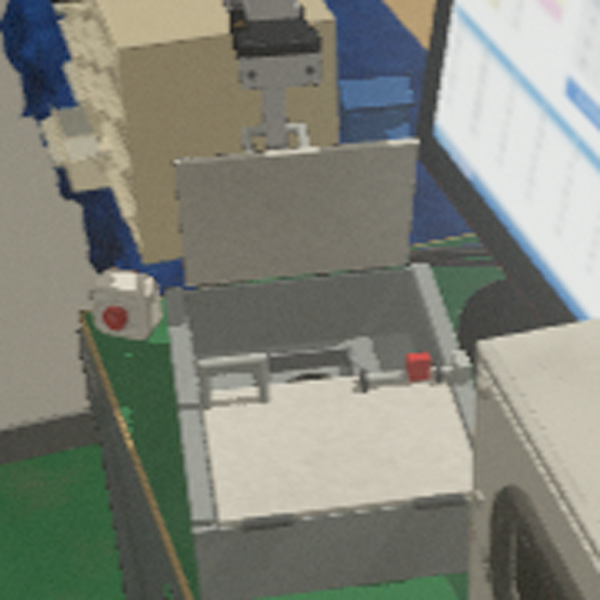

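```bash
python3 -m handwheel '[[[11.1,1.5,0,0,0,0,-1],[23.7,4,0,0,0,0,-1],[36.2,6.5,0,0,0,0,-1],[45,9,0,0,0,0,-1],[54,12,0,0,0,0,-1]]]' 30; python3 plan.py; python3 -m handwheel '[[[0,0,0,0,0,0,-0.3],[0,0,0,0,0,0,-0.3],[0,0,0,0,0,0,-0.3],[0,-30,0,0,0,0,-0.3],[0,-60,0,0,0,0,-0.3]]]'; python3 look.py f side;python3 -c "
import cv2
a=cv2.imread('pics/f_side.png');cv2.imwrite('pics/c_f.png',cv2.resize(a[100:280,195:375],(600,600),interpolation=cv2.INTER_CUBIC))"; python3 plan.py L 83 -20 235
```

```text
clock: 5.02
eef_pos: [515.7, 405.9, 228.1]
eef_rot: [-1.57, -0.003, 1.391]
wrist_force: [-1.8, -3.2, 3.0]
finger_gap: 9.3
t 5.02 tcp [515.7 405.9 228.1] locker [-12.7 230.9 228.1] rpy [-90.   -0.2  79.7] F [-1.8 -3.2  3. ] gap 9.3 q [ 0.61  0.53  1.16  0.    1.45 -0.78]
clock: 5.43
eef_pos: [515.4, 404.9, 287.5]
eef_rot: [-1.568, -0.001, 1.391]
wrist_force: [-0.3, -0.3, 0.5]
finger_gap: 32.6
t 5.48 tcp [516.5 405.7 295.8] locker [-12.  230.8 295.8] rpy [-90.3  -0.5  79.7] F [ 1.  -0.5  5.7] gap 32.9 q [ 0.61  0.5   1.05  0.    1.58 -0.78]
to [566.9 142.3 235. ] (array([-250.6,   59.1,  -96.6]), array([ 0.3, -0.4,  0.5]))
```

View pics/c_f.png

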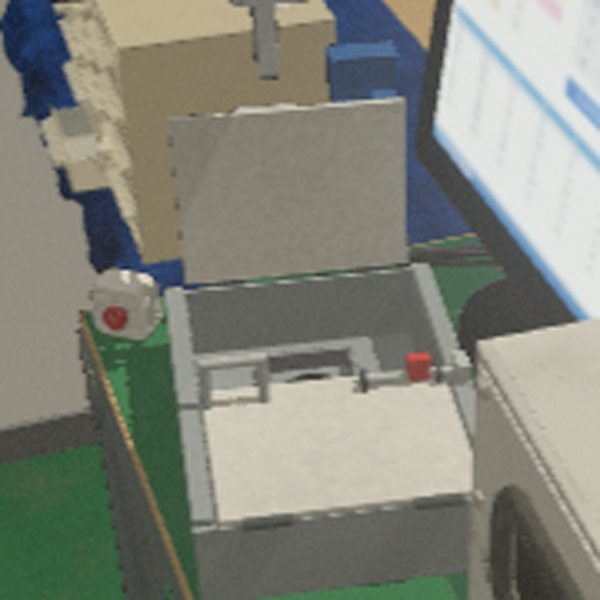

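Run:
```python
from plan import *
im=np.load('pics/f_side_rgb.npy');D=np.load('pics/f_side.npy');P=cloud('side',D);h=cv2.cvtColor(im,cv2.COLOR_RGB2HSV)
m=((h[...,0]<8)|(h[...,0]>172))&(h[...,1]>120);m[:190]=0;m[230:]=0;m[:,:305]=0;m[:,340:]=0
v,u=np.nonzero(m);print(len(u),u.min(),u.max(),v.min(),v.max(),u.mean(),v.mean())
q=P[m&(D>0)];print(q.mean(0),q[:,2].min(),q[:,2].max(), w2l(q.mean(0)))
top=q[q[:,2]>116];print('top',len(top),w2l(top.mean(0)), proj('side',l2w([83,-20,120])))
Dt=np.load('pics/b_top.npy');P=cloud('top',Dt)
m=(Dt>0)&(P[...,0]>560)&(P[...,0]<900)&(P[...,1]>40)&(P[...,1]<400)&(P[...,2]>110)
q=P[m];print(q[:,0].min())
for y in range(40,400,40):
    k=q[(q[:,1]>=y)&(q[:,1]<y+40)]
    if len(k):i=k[:,0].argmin();print(y,k[i])
```

```text
47 317 323 206 213 319.93617021276594 209.17021276595744
[563.95046775 137.6665655  113.44331414] 99.18614497080307 123.133345381347 [ 80.87066015 -25.1032185  113.44331414]
top 21 [ 81.83412073 -23.78433734 120.09591324] [320.3 206.3]
697.5844419757592
40 [697.58444198  43.88270931 116.44165041]
80 [702.8584192   89.21894062 114.53212759]
120 [713.38200444 153.15849067 126.38411275]
160 [709.40107425 167.09817133 129.55384493]
200 [713.18786078 229.03868888 127.38360913]
240 [707.07268354 263.17536401 116.52278037]
280 [702.89555061 293.1506497  123.31788385]
320 [703.50861204 343.66014618 113.96960515]
360 [702.86497426 383.70010082 123.38889899]
```

```bash
python3 -m handwheel '[[[0,-35,0,0,0,0,-0.3],[-30,-40,-20,0,0,0,-0.3],[-70,-40,-40,0,0,0,-0.3],[-110,-40,-60,0,0,0,-0.3],[-150,-40,-80,0,0,0,-0.3]]]'; python3 plan.py L 83 -21 200
```

```text
clock: 5.9
eef_pos: [565.5, 250.2, 335.2]
eef_rot: [-1.576, -0.009, 1.391]
wrist_force: [0.8, 0.3, 0.3]
finger_gap: 32.9
t 5.9 tcp [565.5 250.2 335.2] locker [ 63.1  86.1 335.2] rpy [-90.3  -0.5  79.7] F [0.8 0.3 0.3] gap 32.9 q [ 0.36  0.4   1.11  0.01  1.62 -1.04]
to [566.8 141.3 200. ] (array([-108.1,  134.3,  -20. ]), array([ 0.3, -0.4,  0.5]))
```

```bash
python3 -m handwheel '[[[-40,20,-10,0,0,0,-0.3],[-80,50,-20,0,0,0,-0.3],[-108,85,-20,0,0,0,-0.3],[-108,115,-20,0,0,0,-0.3],[-108,134,-20,0,0,0,-0.3]]]'; python3 plan.py L 83 -21 107
```

```text
clock: 6.32
eef_pos: [565.5, 138.3, 196.9]
eef_rot: [-1.573, -0.008, 1.388]
wrist_force: [0.4, 0.3, -1.6]
finger_gap: 32.4
t 6.32 tcp [565.5 138.3 196.9] locker [ 82.3 -24.2 196.9] rpy [-90.1  -0.5  79.5] F [ 0.4  0.3 -1.6] gap 32.4 q [ 0.17  0.38  1.45  0.01  1.3  -1.22]
to [566.8 141.3 107. ] (array([ 2.5, 89.9, -0.5]), array([ 0.1, -0.6,  0.4]))
```

```bash
python3 -m handwheel '[[[2.5,25,0,0,0,0,-0.3],[2.5,45,0,0,0,0,-0.3],[2.5,60,0,0,0,0,-0.3],[2.5,70,0,0,0,0,-0.3],[2.5,75,0,0,0,0,-0.3]]]'; python3 plan.py L 83 -21 107;python3 look.py g side;python3 -c "
import cv2
a=cv2.imread('pics/g_side.png');cv2.imwrite('pics/c_g.png',cv2.resize(a[140:260,255:375],(600,600),interpolation=cv2.INTER_CUBIC))"
```

```text
clock: 6.73
eef_pos: [565.8, 140.9, 120.8]
eef_rot: [-1.572, -0.007, 1.387]
wrist_force: [-0.8, -0.5, 0.3]
finger_gap: 32.6
t 6.73 tcp [565.8 140.9 120.8] locker [ 82.2 -21.6 120.8] rpy [-90.1  -0.4  79.5] F [-0.8 -0.5  0.3] gap 32.6 q [ 0.18  0.46  1.53  0.01  1.15 -1.21]
to [566.8 141.3 107. ] (array([ 0.5, 13.8, -0.8]), array([ 0.1, -0.6,  0.4]))
```

View pics/c_g.png

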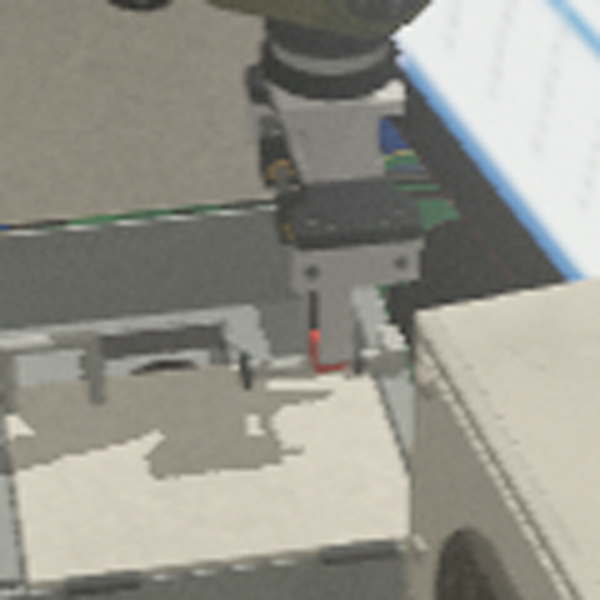

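```bash
python3 -m handwheel '[[[1,8,1,0,0,0,-0.3],[1,13,1,0,0,0,-0.3],[1,13,1,0,0,0,-1],[1,13,1,0,0,0,-1],[1,13,1,0,0,0,-1]]]' 25; python3 -m handwheel '[[[0,0,0,0,0,0,-1],[0,0,0,0,0,0,-1],[0,0,0,0,0,0,-1]]]' 25; python3 plan.py L 57 -20 107
```

```text
clock: 7.2
eef_pos: [565.3, 142.3, 108.2]
eef_rot: [-1.573, -0.008, 1.387]
wrist_force: [0.7, 0.6, -0.2]
finger_gap: 16.4
clock: 7.45
eef_pos: [565.4, 142.2, 108.4]
eef_rot: [-1.573, -0.008, 1.387]
wrist_force: [-1.1, -0.4, 0.8]
finger_gap: 11.9
t 7.45 tcp [565.4 142.2 108.4] locker [ 81.5 -20.4 108.4] rpy [-90.1  -0.4  79.5] F [-1.1 -0.4  0.8] gap 11.9 q [ 0.18  0.47  1.54  0.01  1.13 -1.21]
to [541.3 146.8 107. ] (array([ 0.1,  1.4, 24.5]), array([ 0.1, -0.6,  0.4]))
```

Gripped (gap 11.9 = tab width). Draw 25 mm.

```bash
python3 -m handwheel '[[[0,0,6,0,0,0,-1],[0,0,12,0,0,0,-1],[0,0,18,0,0,0,-1],[0,0,24,0,0,0,-1],[0,0,26,0,0,0,-1]]]' 25; python3 -m handwheel '[[[0,0,0,0,0,0,-1],[0,0,0,0,0,0,-1],[0,0,0,0,0,0,-0.4],[0,0,0,0,0,0,-0.4],[0,0,0,0,0,0,-0.4]]]' 25; python3 plan.py L -80 -24 195;python3 -m handwheel '[[[0,-30,0,0,0,0,-0.3],[0,-60,0,0,0,0,-0.3],[0,-90,0,0,0,0,-0.3],[0,-90,20,0,0,0,-0.3]]]';python3 look.py h side;python3 -c "
import cv2
a=cv2.imread('pics/h_side.png');cv2.imwrite('pics/c_h.png',cv2.resize(a[140:260,255:375],(600,600),interpolation=cv2.INTER_CUBIC))"; python3 plan.py L -80 -24 195
```

```text
clock: 7.87
eef_pos: [539.4, 146.9, 108.6]
eef_rot: [-1.575, -0.008, 1.388]
wrist_force: [12.2, -5.6, -5.1]
finger_gap: 11.6
clock: 8.28
eef_pos: [539.2, 147.2, 108.6]
eef_rot: [-1.574, -0.008, 1.388]
wrist_force: [-0.2, -0.2, 0.4]
finger_gap: 27.0
t 8.28 tcp [539.2 147.2 108.6] locker [ 54.8 -20.  108.6] rpy [-90.2  -0.4  79.5] F [-0.2 -0.2  0.4] gap 27.0 q [ 0.2   0.42  1.61  0.01  1.1  -1.19]
to [405.7 166.4 195. ] (array([ -4.7, -86.9, 134.5]), array([ 0.2, -0.6,  0.4]))
clock: 8.62
eef_pos: [522.0, 150.3, 204.2]
eef_rot: [-1.582, -0.011, 1.387]
wrist_force: [0.2, 0.6, 0.5]
finger_gap: 33.2
t 8.67 tcp [517.7 151.  201.3] locker [ 33.  -19.9 201.3] rpy [-90.4  -0.6  79.5] F [-1.3  0.5 -0.1] gap 32.7 q [ 0.21  0.28  1.58  0.01  1.28 -1.18]
to [405.7 166.4 195. ] (array([ -5.3,   5.5, 113. ]), array([ 0.4, -0.6,  0.6]))
```

View pics/c_h.png

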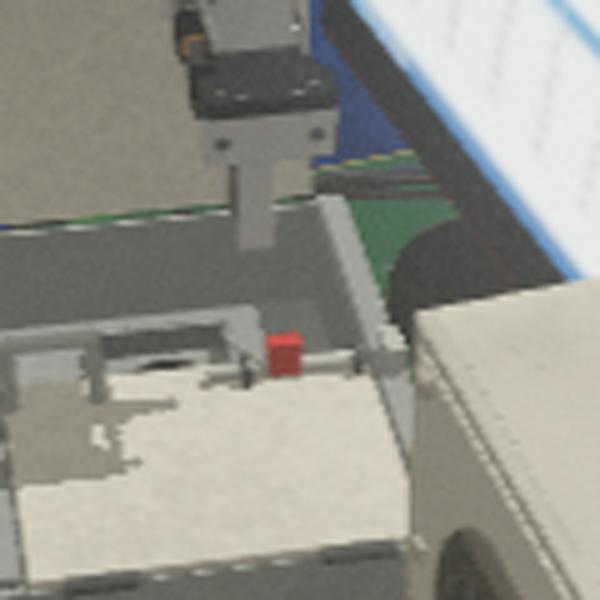

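Crop c_h: the tab now sits at crop (285,355), against its front guide, so the bolt is drawn about 26 mm. Next is the passive handle.

```bash
python3 -m handwheel '[[[-5,3,40,0,-0.6,0,0],[-5,5,75,0,-0.6,0,0],[-5,5,113,0,-0.6,0,0],[-5,5,113,0,-0.6,0,0]]]' 30; python3 plan.py L -80 -24 127
```

```text
clock: 9.0
eef_pos: [400.9, 167.2, 194.7]
eef_rot: [-1.575, -0.009, 1.4]
wrist_force: [0.2, -0.7, 0.4]
finger_gap: 47.0
t 9.0 tcp [400.9 167.2 194.7] locker [-84.8 -24.  194.7] rpy [-90.3  -0.5  80.2] F [ 0.2 -0.7  0.4] gap 47.0 q [ 0.31  0.05  1.86  0.01  1.22 -1.09]
to [405.7 166.4 127. ] (array([-0.6, 67.7, -4.5]), array([0.3, 0.1, 0.5]))
```

```bash
python3 -m handwheel '[[[0,25,-3.5,0,0,0,0],[0,48,-4.5,0,0,0,0],[0,62,-4.5,0,0,0,0],[0,67,-4.5,0,0,0,-0.7],[0,67,-4.5,0,0,0,-1]]]' 30;python3 -m handwheel '[[[0,0,0,0,0,0,-1],[0,0,0,0,0,0,-1],[0,0,0,0,0,0,-1],[0,0,0,0,0,0,-1]]]' 30; python3 plan.py L -80 -24 127
```

```text
clock: 9.42
eef_pos: [405.3, 166.9, 126.7]
eef_rot: [-1.573, -0.008, 1.4]
wrist_force: [0.4, 0.7, -0.2]
finger_gap: 36.9
clock: 9.75
eef_pos: [405.6, 167.0, 127.3]
eef_rot: [-1.574, -0.008, 1.4]
wrist_force: [0.3, -0.9, 0.2]
finger_gap: 10.3
t 9.75 tcp [405.6 167.  127.3] locker [-80.2 -23.5 127.3] rpy [-90.2  -0.5  80.2] F [ 0.3 -0.9  0.2] gap 10.3 q [ 0.3   0.15  1.92  0.01  1.06 -1.1 ]
to [405.7 166.4 127. ] (array([-0.5,  0.3, -0.2]), array([0.2, 0.1, 0.5]))
```

```bash
python3 arc.py -1 0 .07 .14 .21 .28 .35; python3 arc.py -1 .35 .45 .55 .65 .75 .85;  python3 arc.py -1 .85 .95 1.05 1.15 1.25 1.35; python3 arc.py -1  1.35 1.4 1.45 1.5 1.55 1.6
```

```text
0.07 tool x -3.8 y -10.4 abs [-27.8 148.4]
0.14 tool x -8.3 y -20.6 abs [-32.3 158.6]
0.21 tool x -13.5 y -30.4 abs [-37.5 168.4]
0.28 tool x -19.4 y -39.8 abs [-43.4 177.8]
0.35 tool x -26.0 y -48.8 abs [-50.  186.8]
0.45 tool x -10.4 y -12.0 abs [-60.3 198.8]
0.55 tool x -21.9 y -22.9 abs [-71.9 209.7]
0.65 tool x -34.5 y -32.6 abs [-84.4 219.4]
0.75 tool x -48.0 y -41.0 abs [-97.9 227.8]
0.85 tool x -62.2 y -48.0 abs [-112.2  234.8]
0.95 tool x -14.9 y -5.5 abs [-127.   240.3]
1.05 tool x -30.2 y -9.6 abs [-142.4  244.4]
1.15 tool x -45.9 y -12.1 abs [-158.   246.8]
1.25 tool x -61.7 y -13.0 abs [-173.9  247.7]
1.35 tool x -77.6 y -12.3 abs [-189.7  247.1]
1.4 tool x -7.9 y 0.9 abs [-197.6  246.1]
1.45 tool x -15.7 y 2.3 abs [-205.4  244.8]
1.5 tool x -23.5 y 4.0 abs [-213.2  243.1]
1.55 tool x -31.1 y 6.1 abs [-220.8  241. ]
1.6 tool x -38.6 y 8.6 abs [-228.4  238.5]
```

```bash
python3 -m handwheel '[[[-3.8,-10.4,0,0,0,0,-1],[-8.3,-20.6,0,0,0,0,-1],[-13.5,-30.4,0,0,0,0,-1],[-19.4,-39.8,0,0,0,0,-1],[-26,-48.8,0,0,0,0,-1]]]' 30; python3 plan.py L -80 -50 175.8 80.1
```

```text
clock: 10.17
eef_pos: [400.9, 141.2, 177.2]
eef_rot: [-1.575, -0.01, 1.4]
wrist_force: [0.1, 7.6, -2.3]
finger_gap: 9.0
t 10.17 tcp [400.9 141.2 177.2] locker [-80.3 -49.7 177.2] rpy [-90.2  -0.6  80.2] F [ 0.1  7.6 -2.3] gap 9.0 q [ 0.25  0.05  1.9   0.01  1.18 -1.16]
to [401.2 140.8 175.8] (array([-0.3,  1.4, -0.3]), array([0.2, 0.1, 0.6]))
```

```bash
python3 -m handwheel '[[[-10.4,-11,0,0,0,0,-1],[-21.9,-21.5,0,0,0,0,-1],[-34.5,-31,0,0,0,0,-1],[-48,-40,0,0,0,0,-1],[-62.2,-47,0,0,0,0,-1]]]' 30; python3 plan.py L -80 -112.2 223.8 80.1
```

```text
clock: 10.58
eef_pos: [390.3, 80.0, 226.4]
eef_rot: [-1.578, -0.015, 1.401]
wrist_force: [-1.2, 11.5, 10.6]
finger_gap: 9.5
t 10.58 tcp [390.3  80.  226.4] locker [ -80.3 -111.7  226.4] rpy [-90.4  -0.8  80.3] F [-1.2 11.5 10.6] gap 9.5 q [ 0.1  -0.07  1.9   0.01  1.3  -1.3 ]
to [390.5  79.5 223.8] (array([-0.5,  2.6, -0.3]), array([0.4, 0.1, 0.8]))
```

```bash
python3 -m handwheel '[[[-14.9,-3,0,0,0,0,-1],[-30.2,-7,0,0,0,0,-1],[-45.9,-9.5,0,0,0,0,-1],[-61.7,-10.5,0,0,0,0,-1],[-77.6,-10,0,0,0,0,-1]]]' 30; python3 plan.py L -80 -189.7 236 80.1
```

```text
clock: 11.0
eef_pos: [376.8, 2.9, 237.0]
eef_rot: [-1.579, -0.016, 1.401]
wrist_force: [0.9, 4.7, 0.3]
finger_gap: 9.0
t 11.0 tcp [376.8   2.9 237. ] locker [ -80.3 -190.   237. ] rpy [-90.5  -0.9  80.3] F [0.9 4.7 0.3] gap 9.0 q [-0.1  -0.13  1.93  0.02  1.33 -1.5 ]
to [377.2   3.2 236. ] (array([ 0.3,  1. , -0.3]), array([0.5, 0.2, 0.9]))
```

```bash
python3 -m handwheel '[[[-7.9,1.5,0,0,0,0,-1],[-15.7,3,0,0,0,0,-1],[-23.5,5,0,0,0,0,-1],[-31.1,7,0,0,0,0,-1],[-38.6,9.5,0,0,0,0,-1]]]' 30; python3 plan.py; python3 -m handwheel '[[[0,0,0,0,0,0,-1],[0,0,0,0,0,0,-0.3],[0,0,0,0,0,0,-0.3],[0,0,0,0,0,0,-0.3],[0,-30,0,0,0,0,-0.3]]]';python3 -m handwheel '[[[0,-30,0,0,0,0,-0.3],[0,-70,0,0,0,0,-0.3],[0,-80,0,0,0,0,-0.3],[0,-80,0,0,0,0,-0.3]]]'; python3 look.py i side top; python3 plan.py W 395 -188 100 -10
```

```text
clock: 11.42
eef_pos: [370.0, -35.4, 227.6]
eef_rot: [-1.579, -0.016, 1.401]
wrist_force: [-6.1, 1.8, 7.8]
finger_gap: 8.9
t 11.42 tcp [370.  -35.4 227.6] locker [ -80.5 -229.   227.6] rpy [-90.5  -0.9  80.3] F [-6.1  1.8  7.8] gap 8.9 q [-0.21 -0.13  1.96  0.02  1.31 -1.61]
clock: 11.83
eef_pos: [368.1, -35.3, 254.2]
eef_rot: [-1.572, -0.016, 1.401]
wrist_force: [0.1, 0.4, 0.4]
finger_gap: 31.3
clock: 12.17
eef_pos: [368.5, -36.5, 336.9]
eef_rot: [-1.577, -0.015, 1.402]
wrist_force: [1.4, -0.3, -0.4]
finger_gap: 32.9
t 12.27 tcp [367.7 -36.4 333.4] locker [ -82.6 -230.3  333.4] rpy [-90.1  -0.9  80.3] F [-0.7 -0.5  0. ] gap 32.7 q [-0.21 -0.19  1.76  0.02  1.57 -1.61]
to [ 395. -188.  100.] (array([-148.5,  231.2,  -52.3]), array([-0.7, 90.3,  0.7]))
```

View pics/i_side.png

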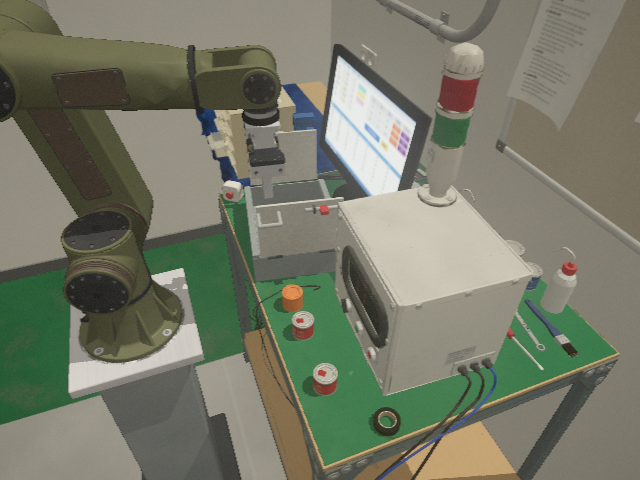

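View pics/i_top.png

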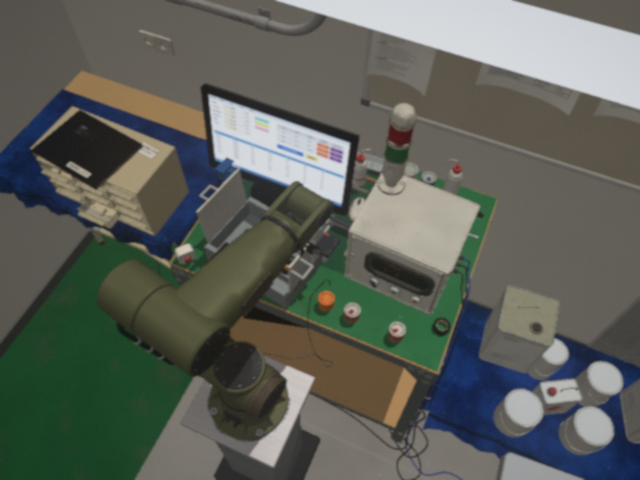

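```bash
python3 -m handwheel '[[[-42,0,-12,0,0,0,0.6],[-84,0,-24,0,0,0,0.6],[-120,10,-36,0,0,0,0.6],[-149,45,-50,0.3,0,0.8,0.6],[-149,85,-52,0.3,0,0.8,0.6]]]'; python3 look.py j side
python3 - <<'E'
from geo import *
D=np.load('pics/j_side.npy');P=cloud('side',D)
for lo,hi in [((350,-230),(440,-145)),((350,-390),(440,-300))]:
    m=(D>0)&(P[...,2]>43)&(P[...,2]<58)&(P[...,0]>lo[0])&(P[...,0]<hi[0])&(P[...,1]>lo[1])&(P[...,1]<hi[1])
    q=P[m];print(len(q),q.mean(0).round(1),cv2.minEnclosingCircle(q[:,:2].astype(np.float32)))
E
python3 plan.py W 395 -187.5 120 80
```

```text
clock: 12.68
eef_pos: [394.2, -193.8, 248.7]
eef_rot: [-1.568, 0.0, 1.399]
wrist_force: [1.6, 0.5, -1.1]
finger_gap: 62.5
327 [ 395.3 -188.2   48.9] ((394.7685241699219, -187.01190185546875), 28.68686866760254)
442 [ 391.3 -348.5   49.1] ((391.9140625, -347.37603759765625), 28.672691345214844)
t 12.73 tcp [ 391.6 -191.   239.7] locker [ -32.4 -378.5  239.7] rpy [-89.1  -0.3  80.2] F [-0.8 -0.7 -9.3] gap 66.9 q [-0.54  0.03  1.77 -0.    1.35 -1.94]
to [ 395.  -187.5  120. ] (array([  3.4, 119.6,  -4.5]), array([-0.9,  0.2,  0.3]))
```

View pics/j_side.png

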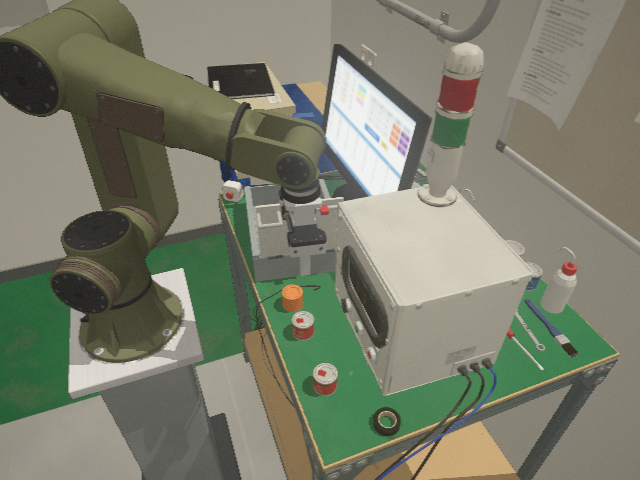

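```bash
python3 -m handwheel '[[[3,35,-4,0,0,0,0.62],[3,70,-4,-0.5,0,0.3,0.62],[3,100,-4,-0.9,0,0.3,0.62],[3,118,-4,-0.9,0,0.3,0.62],[3,118,-4,-0.9,0,0.3,0.62]]]'; python3 plan.py W 395 -187.5 30 80
```

```text
clock: 13.15
eef_pos: [392.4, -186.0, 118.2]
eef_rot: [-1.564, -0.003, 1.4]
wrist_force: [0.1, 0.5, 0.7]
finger_gap: 76.3
t 13.15 tcp [ 392.4 -186.   118.2] locker [ -32.5 -373.5  118.2] rpy [-89.6  -0.2  80.2] F [0.1 0.5 0.7] gap 76.3 q [-0.53  0.16  1.93  0.    1.05 -1.93]
to [ 395.  -187.5   30. ] (array([-1.3, 88.2, -3.4]), array([-0.4,  0.2,  0.2]))
```

```bash
python3 -m handwheel '[[[-1,25,-2,0,0,0,0.62],[-1,48,-3,-0.4,0,0,0.62],[-1,68,-3,-0.4,0,0,0.62],[-1,82,-3,-0.4,0,0,0.62],[-1,87,-3,-0.4,0,0,0.62]]]';python3 plan.py W 395 -187.5 30 80; python3 -m handwheel '[[[0,0,0,0,0,0,-0.2],[0,0,0,0,0,0,-0.2],[0,0,0,0,0,0,-0.2],[0,0,0,0,0,0,-0.2]]]' 40; python3 plan.py
```

```text
clock: 13.57
eef_pos: [394.3, -186.6, 30.6]
eef_rot: [-1.569, -0.004, 1.4]
wrist_force: [0.2, 1.1, 0.3]
finger_gap: 76.1
t 13.57 tcp [ 394.3 -186.6   30.6] locker [ -30.5 -373.7   30.6] rpy [-89.9  -0.2  80.2] F [0.2 1.1 0.3] gap 76.1 q [-0.53  0.32  1.99  0.    0.84 -1.93]
to [ 395.  -187.5   30. ] (array([-0.8,  0.6, -0.9]), array([-0.1,  0.2,  0.2]))
clock: 13.9
eef_pos: [394.9, -186.7, 31.6]
eef_rot: [-1.571, -0.003, 1.4]
wrist_force: [-0.3, 0.4, 4.7]
finger_gap: 53.2
t 13.9 tcp [ 394.9 -186.7   31.6] locker [ -29.9 -373.7   31.6] rpy [-90.   -0.2  80.2] F [-0.3  0.4  4.7] gap 53.2 q [-0.53  0.31  1.99  0.    0.84 -1.93]
```

```bash
python3 -m handwheel '[[[0,-20,0,0,0,0,-1],[0,-60,0,0,0,0,-1],[0,-100,0,0,0,0,-1],[0,-140,0,0,0,0,-1],[0,-180,0,0,0,0,-1]]]' 40; python3 plan.py;python3 -m handwheel '[[[0,-40,0,0,0,0,-1],[0,-80,0,0,0,0,-1],[0,-120,0,0,0,0,-1],[0,-130,0,0,0,0,-1]]]' 40; python3 plan.py L 0 85 335 -9.9;python3 look.py k side
```

```text
clock: 14.32
eef_pos: [394.2, -187.0, 214.3]
eef_rot: [-1.571, -0.003, 1.4]
wrist_force: [0.4, -0.9, -3.4]
finger_gap: 52.6
t 14.32 tcp [ 394.2 -187.   214.3] locker [ -30.6 -374.1  214.3] rpy [-90.   -0.2  80.2] F [ 0.4 -0.9 -3.4] gap 52.6 q [-0.53  0.04  1.82  0.    1.28 -1.93]
clock: 14.65
eef_pos: [394.4, -187.6, 350.9]
eef_rot: [-1.58, 0.0, 1.4]
wrist_force: [0.4, 0.6, -1.2]
finger_gap: 52.7
t 14.65 tcp [ 394.4 -187.6  350.9] locker [ -30.2 -374.7  350.9] rpy [-90.5   0.   80.2] F [ 0.4  0.6 -1.2] gap 52.7 q [-0.53 -0.04  1.59  0.    1.58 -1.93]
to [503.2 260.  335. ] (array([459.6,  16.1, -31. ]), array([ 0.4, 90.1,  0.4]))
```

View pics/k_side.png

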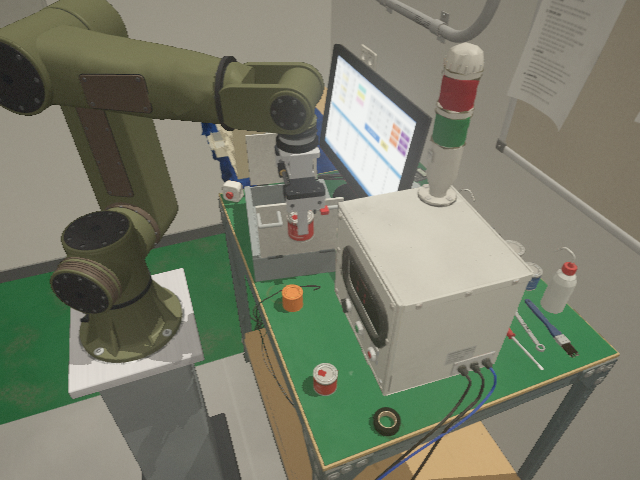

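```bash
python3 -m handwheel '[[[40,5,0,0,0,0,-1],[80,10,-5,0,0,0,-1],[120,16,-8,0,7,0,-1],[160,16,-10,0,14,0,-1],[200,16,-13,0,21,0,-1]]]' 40; python3 plan.py L 0 85 335 -9.9
```

```text
clock: 15.12
eef_pos: [437.1, -8.2, 332.1]
eef_rot: [-1.576, -0.002, 1.085]
wrist_force: [-0.5, -0.3, -1.8]
finger_gap: 52.6
t 15.12 tcp [437.1  -8.2 332.1] locker [ -19.  -190.6  332.1] rpy [-90.3  -0.1  62.2] F [-0.5 -0.3 -1.8] gap 52.6 q [-0.1  -0.03  1.62 -0.    1.54 -1.19]
to [503.2 260.  335. ] (array([268.1,  -2.8,  66.7]), array([ 0.2, 72.1,  0.3]))
```

```bash
python3 -m handwheel '[[[40,-2,10,0,7,0,-1],[80,-3,20,0,14,0,-1],[120,-3,30,0,21,0,-1],[160,-3,40,0,28,0,-1],[200,-3,50,0,35,0,-1]]]' 40; python3 plan.py L 0 85 250 -9.9
```

```text
clock: 15.53
eef_pos: [479.9, 168.6, 333.8]
eef_rot: [-1.574, -0.003, 0.538]
wrist_force: [1.6, -0.3, -1.5]
finger_gap: 52.7
t 15.53 tcp [479.9 168.6 333.8] locker [ -7.2  -9.1 333.8] rpy [-90.2  -0.1  30.8] F [ 1.6 -0.3 -1.5] gap 52.7 q [ 0.27  0.14  1.44 -0.    1.56 -0.27]
to [503.2 260.  250. ] (array([66.7, 83.8, 66.9]), array([ 0.1, 40.7,  0.2]))
```

```bash
python3 -m handwheel '[[[20,15,20,0,7,0,-1],[40,30,40,0,14,0,-1],[60,50,60,0,21,0,-1],[66.7,70,66.9,0,28,0,-1],[66.7,84,66.9,0,35,0,-1]]]' 40; python3 -m handwheel '[[[0,0,0,0,5.7,0,-1],[0,0,0,0,5.7,0,-1]]]';python3 plan.py L 0 85 120 -9.9;python3 look.py l side top;python3 -c "
import cv2
a=cv2.imread('pics/l_side.png');cv2.imwrite('pics/c_l.png',cv2.resize(a[100:280,195:375],(600,600),interpolation=cv2.INTER_CUBIC))
a=cv2.imread('pics/l_top.png');cv2.imwrite('pics/c_l2.png',cv2.resize(a[140:320,180:360],(600,600),interpolation=cv2.INTER_CUBIC))"
```

```text
clock: 15.95
eef_pos: [502.2, 261.8, 245.6]
eef_rot: [-1.574, 0.0, -0.076]
wrist_force: [-0.2, -0.2, -2.1]
finger_gap: 52.6
clock: 16.12
eef_pos: [501.1, 261.7, 242.6]
eef_rot: [-1.577, 0.004, -0.18]
wrist_force: [0.2, 0.1, -2.6]
finger_gap: 52.7
t 16.12 tcp [501.1 261.7 242.6] locker [ -2.4  86.3 242.6] rpy [-90.3   0.2 -10.3] F [ 0.2  0.1 -2.6] gap 52.7 q [ 0.42  0.32  1.43 -0.    1.4   0.6 ]
to [503.2 260.  120. ] (array([  2.9, 122.6,  -0.6]), array([ 0.3, -0.4, -0.2]))
```

View pics/c_l.png

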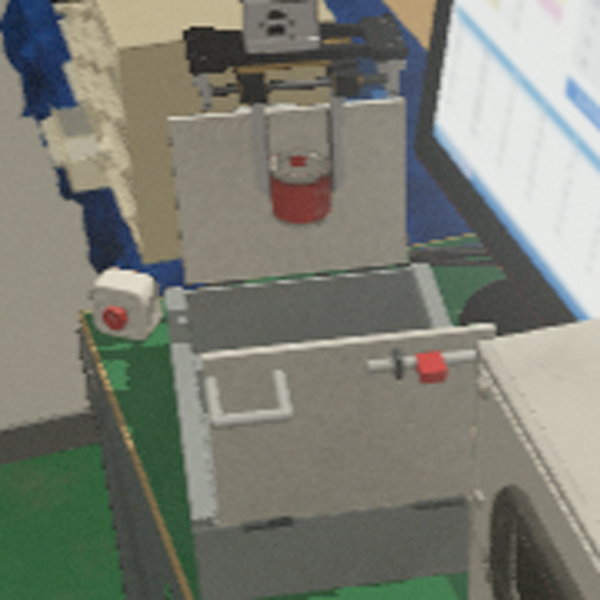

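View pics/c_l2.png

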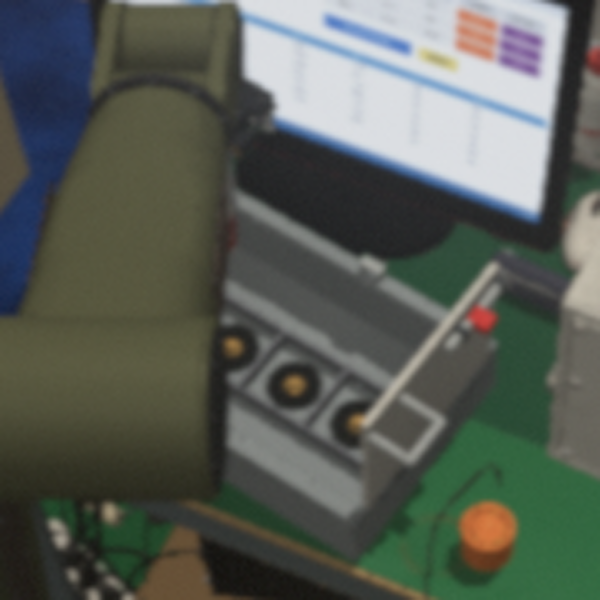

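Run:
```python
from plan import *
im=np.load('pics/l_top_rgb.npy');h=cv2.cvtColor(im,cv2.COLOR_RGB2HSV)
for x,y,n in[(232,346,3),(295,383,2),(355,423,1)]:
    u0,v0=180+x/3.333,140+y/3.333
    u0,v0=int(u0),int(v0);w=h[v0-8:v0+9,u0-8:u0+9].astype(int)
    m=(w[...,0]>8)&(w[...,0]<28)&(w[...,1]>90)&(w[...,2]>70)
    vv,uu=np.nonzero(m);u,v=u0-8+uu.mean(),v0-8+vv.mean()
    p=plane('top',u,v,18);print(n,len(uu),u,v,p,w2l(p).round(1))
```

```text
3 30 249.53333333333333 243.53333333333333 [502.1 254.9  18. ] [-0.2 79.8 18. ]
2 37 268.0 255.0 [486.1 172.3  18. ] [-1.8 -4.4 18. ]
1 19 286.05263157894734 266.1578947368421 [471.1  93.5  18. ] [ -3.  -84.6  18. ]
```

```bash
python3 -m handwheel '[[[2,30,0.5,0,0,0,-1],[2,60,0.5,0,0,0,-1],[2,90,0.5,0,0,0,-1],[2,115,0.5,0,0,0,-1],[2,130,0.5,0,0,0,-1]]]' 40;python3 plan.py L -1 84 50 -9.9
```

```text
clock: 16.63
eef_pos: [503.0, 260.6, 112.6]
eef_rot: [-1.576, 0.003, -0.169]
wrist_force: [-0.1, 1.0, -3.1]
finger_gap: 52.7
t 16.63 tcp [503.  260.6 112.6] locker [ -0.3  85.5 112.6] rpy [-90.3   0.2  -9.7] F [-0.1  1.  -3.1] gap 52.7 q [ 0.41  0.44  1.58 -0.    1.13  0.58]
to [502.1 259.2  50. ] (array([-0.5, 62.6, -1.2]), array([ 0.3,  0.2, -0.2]))
```

```bash
python3 -m handwheel '[[[0,20,-1,0,0,0,-1],[0,38,-1,0,0,0,-1],[0,50,-1,0,0,0,-1],[0,58,-1,0,0,0,-1],[0,62,-1,0,0,0,-1]]]' 40;python3 plan.py L -1 84 45 -9.9; python3 -m handwheel '[[[0,2,0,0,0,0,-1],[0,4,0,0,0,0,-1],[0,5,0,0,0,0,-1]]]' 40;python3 plan.py L -1 84 44 -9.9
```

```text
clock: 17.05
eef_pos: [502.6, 259.2, 50.1]
eef_rot: [-1.576, 0.003, -0.167]
wrist_force: [-0.4, -0.6, -2.4]
finger_gap: 52.9
t 17.05 tcp [502.6 259.2  50.1] locker [-0.5 84.1 50.1] rpy [-90.3   0.2  -9.6] F [-0.4 -0.6 -2.4] gap 52.9 q [ 0.41  0.52  1.62 -0.    1.01  0.58]
to [502.1 259.2  45. ] (array([-0.5,  5.1, -0. ]), array([ 0.3,  0.3, -0.2]))
clock: 17.3
eef_pos: [503.0, 259.4, 45.7]
eef_rot: [-1.575, 0.002, -0.167]
wrist_force: [0.4, -0.9, -1.5]
finger_gap: 52.9
t 17.3 tcp [503.  259.4  45.7] locker [-0.1 84.3 45.7] rpy [-90.3   0.1  -9.6] F [ 0.4 -0.9 -1.5] gap 52.9 q [ 0.41  0.53  1.62 -0.    1.    0.58]
to [502.1 259.2  44. ] (array([-0.9,  1.7, -0.3]), array([ 0.3,  0.3, -0.1]))
```

```bash
python3 -m handwheel '[[[0,1,0,0,0,0,-1],[0,1.5,0,0,0,0,-1],[0,2,0,0,0,0,-1]]]' 40;python3 plan.py; python3 -m handwheel '[[[0,0,0,0,0,0,0.35],[0,0,0,0,0,0,0.35],[0,0,0,0,0,0,0.35]]]';python3 plan.py
```

```text
clock: 17.55
eef_pos: [503.2, 259.4, 44.0]
eef_rot: [-1.575, 0.001, -0.167]
wrist_force: [-0.4, 0.2, -1.9]
finger_gap: 53.2
t 17.55 tcp [503.2 259.4  44. ] locker [ 0.1 84.4 44. ] rpy [-90.2   0.1  -9.6] F [-0.4  0.2 -1.9] gap 53.2 q [ 0.41  0.53  1.62 -0.    0.99  0.58]
clock: 17.8
eef_pos: [503.3, 259.5, 44.3]
eef_rot: [-1.575, 0.001, -0.167]
wrist_force: [-0.2, -0.2, -0.5]
finger_gap: 63.3
t 17.8 tcp [503.3 259.5  44.3] locker [ 0.2 84.5 44.3] rpy [-90.2   0.   -9.6] F [-0.2 -0.2 -0.5] gap 63.3 q [ 0.41  0.53  1.62 -0.    0.99  0.58]
```

```bash
python3 -m handwheel '[[[0,-10,0,0,0,0,0.35],[0,-40,0,0,0,0,0.35],[0,-80,0,0,0,0,0.4],[0,-120,0,0,0,0,0.5],[0,-160,0,0,0,0,0.6]]]';python3 -m handwheel '[[[0,-40,0,0,0,0,0.6],[0,-80,0,0,0,0,0.6],[0,-120,0,0,0,0,0.6],[0,-140,0,0,0,0,0.6]]]'; python3 plan.py W 392 -347.5 340 80; python3 look.py m side top;python3 -c "
import cv2
a=cv2.imread('pics/m_side.png');cv2.imwrite('pics/c_m.png',cv2.resize(a[100:280,195:375],(600,600),interpolation=cv2.INTER_CUBIC))
a=cv2.imread('pics/m_top.png');cv2.imwrite('pics/c_m2.png',cv2.resize(a[140:320,180:360],(600,600),interpolation=cv2.INTER_CUBIC))"
```

```text
clock: 18.22
eef_pos: [503.2, 260.0, 207.1]
eef_rot: [-1.574, 0.0, -0.167]
wrist_force: [0.0, -0.3, 0.8]
finger_gap: 73.4
clock: 18.55
eef_pos: [503.2, 260.5, 353.6]
eef_rot: [-1.571, -0.005, -0.167]
wrist_force: [0.2, -0.1, -0.2]
finger_gap: 75.4
t 18.55 tcp [503.2 260.5 353.6] locker [ -0.   85.4 353.6] rpy [-90.   -0.3  -9.6] F [ 0.2 -0.1 -0.2] gap 75.4 q [ 0.41  0.27  1.23 -0.    1.63  0.58]
to [ 392.  -347.5  340. ] (array([  -8.8,   13.4, -618. ]), array([  0.2, -89.6,   0.3]))
```

View pics/m_side.png

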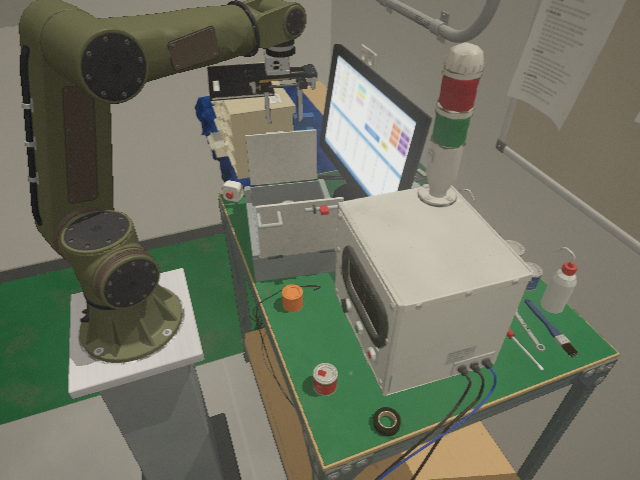

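View pics/c_m2.png

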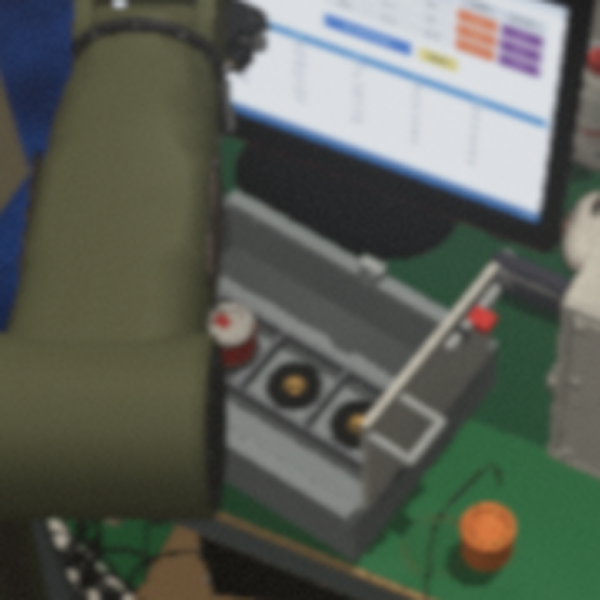

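```bash
python3 -m handwheel '[[[0,0,-40,0,-7,0,0.62],[0,0,-80,0,-14,0,0.62],[0,0,-120,0,-21,0,0.62],[-2,0,-160,0,-28,0,0.62],[-4,2,-200,0,-35,0,0.62]]]'; python3 plan.py W 392 -347.5 340 80
```

```text
clock: 19.07
eef_pos: [467.5, 71.0, 350.1]
eef_rot: [-1.573, -0.005, 0.418]
wrist_force: [0.2, -0.3, 1.2]
finger_gap: 76.3
t 19.07 tcp [467.5  71.  350.1] locker [  -2.6 -107.4  350.1] rpy [-90.2  -0.3  24. ] F [ 0.2 -0.3  1.2] gap 76.3 q [ 0.07  0.05  1.5  -0.    1.59 -0.34]
to [ 392.  -347.5  340. ] (array([-239. ,   10. , -351.7]), array([  0.3, -56. ,   0.2]))
```

```bash
python3 -m handwheel '[[[-22,0,-33,0,-7,0,0.62],[-45,0,-66,0,-14,0,0.62],[-68,0,-100,0,-21,0,0.62],[-90,0,-133,0,-28,0,0.62],[-113,0,-166,0,-35,0,0.62]]]'; python3 plan.py W 392 -347.5 340 80
```

```text
clock: 19.48
eef_pos: [435.8, -102.5, 349.7]
eef_rot: [-1.575, -0.002, 0.947]
wrist_force: [0.7, 0.3, -0.7]
finger_gap: 76.0
t 19.48 tcp [ 435.8 -102.5  349.7] locker [  -4.1 -283.8  349.7] rpy [-90.2  -0.1  54.3] F [ 0.7  0.3 -0.7] gap 76.0 q [-0.31 -0.01  1.56  0.    1.58 -1.26]
to [ 392.  -347.5  340. ] (array([-224.4,    9.6, -107.5]), array([  0.3, -25.7,   0.1]))
```

```bash
python3 -m handwheel '[[[-36,0,-17,0,-7,0,0.62],[-72,5,-34,0,-14,0,0.62],[-108,20,-52,0,-20,0,0.62],[-144,40,-69,0,-26,0,0.62],[-180,70,-86,0,-26,0,0.62]]]'; python3 look.py n side
python3 - <<'E'
from geo import *
D=np.load('pics/n_side.npy');P=cloud('side',D)
for lo,hi in [((330,-420),(460,-300))]:
    m=(D>0)&(P[...,2]>43)&(P[...,2]<58)&(P[...,0]>lo[0])&(P[...,0]<hi[0])&(P[...,1]>lo[1])&(P[...,1]<hi[1])
    q=P[m];print(len(q),q.mean(0).round(1),cv2.minEnclosingCircle(q[:,:2].astype(np.float32)))
E
python3 plan.py W 392 -347.5 130 80
```

```text
clock: 19.9
eef_pos: [404.7, -275.3, 296.4]
eef_rot: [-1.577, 0.0, 1.408]
wrist_force: [1.5, -0.8, 0.5]
finger_gap: 76.4
449 [ 391.3 -348.7   49. ] ((391.39208984375, -347.4149475097656), 27.874401092529297)
t 19.95 tcp [ 402.6 -278.7  290.5] locker [  -6.5 -463.1  290.5] rpy [-90.   -0.1  80.4] F [-0.6 -3.4 -6.1] gap 76.1 q [-0.68  0.11  1.57  0.    1.46 -2.08]
to [ 392.  -347.5  130. ] (array([-69.9, 160.4,  -1.2]), array([-0. ,  0.4,  0.1]))
```

View pics/n_side.png

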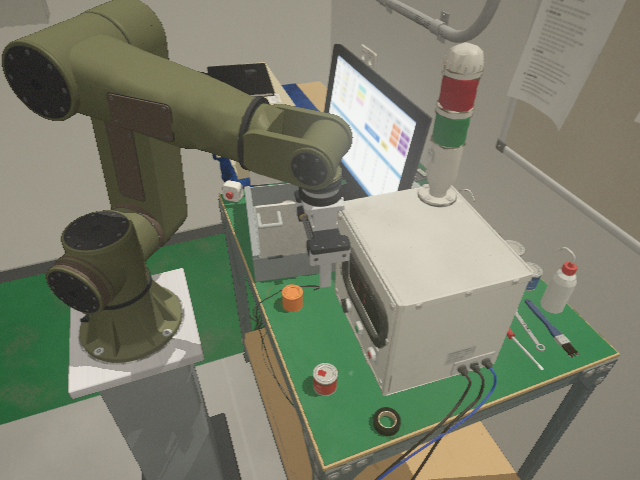

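```bash
python3 -m handwheel '[[[-25,30,0,0,0,0,0.62],[-50,65,-1,0,0,0,0.62],[-70,100,-1,0,0,0,0.62],[-70,135,-1,0,0,0,0.62],[-70,158,-1,0,0,0,0.62]]]'; python3 plan.py W 391.5 -347.5 31 80
```

```text
clock: 20.37
eef_pos: [389.8, -347.2, 127.9]
eef_rot: [-1.566, -0.005, 1.401]
wrist_force: [0.6, 0.0, -0.8]
finger_gap: 76.0
t 20.37 tcp [ 389.8 -347.2  127.9] locker [  -7.3 -532.7  127.9] rpy [-89.7  -0.3  80.2] F [ 0.6  0.  -0.8] gap 76.0 q [-0.8   0.33  1.69  0.    1.13 -2.2 ]
to [ 391.5 -347.5   31. ] (array([-0.5, 96.9, -2.2]), array([-0.3,  0.2,  0.3]))
```

```bash
python3 -m handwheel '[[[0,28,-1,0,0,0,0.62],[0,55,-2,0,0,0,0.62],[0,77,-2,0,0,0,0.62],[0,91,-2,0,0,0,0.62],[0,96,-2,0,0,0,0.62]]]';python3 plan.py W 391.5 -347.5 31 80; python3 -m handwheel '[[[0,0,0,0,0,0,-0.2],[0,0,0,0,0,0,-0.2],[0,0,0,0,0,0,-0.2],[0,0,0,0,0,0,-0.2]]]' 40; python3 plan.py
```

```text
clock: 20.78
eef_pos: [390.1, -345.6, 29.3]
eef_rot: [-1.562, -0.008, 1.4]
wrist_force: [-1.0, 0.9, 0.3]
finger_gap: 76.3
t 20.78 tcp [ 390.1 -345.6   29.3] locker [  -7.3 -531.1   29.3] rpy [-89.5  -0.4  80.2] F [-1.   0.9  0.3] gap 76.3 q [-0.8   0.48  1.75  0.    0.92 -2.2 ]
to [ 391.5 -347.5   31. ] (array([-1.6, -1.8, -1.6]), array([-0.5,  0.2,  0.4]))
clock: 21.12
eef_pos: [390.5, -345.9, 30.2]
eef_rot: [-1.563, -0.007, 1.4]
wrist_force: [-0.2, -1.2, 1.9]
finger_gap: 52.8
t 21.12 tcp [ 390.5 -345.9   30.2] locker [  -6.9 -531.3   30.2] rpy [-89.6  -0.4  80.2] F [-0.2 -1.2  1.9] gap 52.8 q [-0.8   0.47  1.75  0.    0.92 -2.2 ]
```

```bash
python3 -m handwheel '[[[0,-20,0,0,0,0,-1],[0,-60,0,0,0,0,-1],[0,-100,0,0,0,0,-1],[0,-140,0,0,0,0,-1],[0,-180,0,0,0,0,-1]]]' 40; python3 -m handwheel '[[[0,-40,0,0,0,0,-1],[0,-80,0,0,0,0,-1],[0,-120,0,0,0,0,-1],[0,-130,0,0,0,0,-1]]]' 40; python3 plan.py L -1 -0.5 340 80.1
```

```text
clock: 21.53
eef_pos: [391.3, -347.0, 212.9]
eef_rot: [-1.564, -0.006, 1.4]
wrist_force: [0.6, 0.2, -2.3]
finger_gap: 52.2
clock: 21.87
eef_pos: [392.4, -348.3, 350.0]
eef_rot: [-1.572, -0.001, 1.4]
wrist_force: [-0.7, 0.2, -1.6]
finger_gap: 52.4
t 21.87 tcp [ 392.4 -348.3  350. ] locker [  -4.6 -533.3  350. ] rpy [-90.   -0.   80.2] F [-0.7  0.2 -1.6] gap 52.4 q [-0.8   0.18  1.36  0.    1.6  -2.2 ]
to [487.5 176.  340. ] (array([532.8,  10.5,  -4.8]), array([0. , 0.1, 0. ]))
```

```bash
python3 -m handwheel '[[[40,0,0,0,0,0,-1],[81,0,0,0,0,0,-1],[122,0,0,0,0,0,-1],[163,0,-2,0,0,0,-1],[204,2,-2,0,0,0,-1]]]' 40; python3 plan.py; python3 -m handwheel '[[[41,0,0,0,0,0,-1],[82,0,0,0,0,0,-1],[123,0,0,0,0,0,-1],[164,0,-2,0,0,0,-1],[205,2,-2,0,0,0,-1]]]' 40; python3 plan.py L -1 -0.5 260 80.1
```

```text
clock: 22.28
eef_pos: [428.7, -145.7, 348.4]
eef_rot: [-1.572, -0.001, 1.4]
wrist_force: [1.4, 0.1, -1.7]
finger_gap: 52.4
t 22.28 tcp [ 428.7 -145.7  348.4] locker [  -3.6 -327.5  348.4] rpy [-90.1  -0.   80.2] F [ 1.4  0.1 -1.7] gap 52.4 q [-0.41  0.01  1.55  0.    1.58 -1.81]
clock: 22.7
eef_pos: [465.3, 58.0, 346.9]
eef_rot: [-1.573, -0.001, 1.4]
wrist_force: [1.7, -0.7, -2.9]
finger_gap: 52.4
t 22.7 tcp [465.3  58.  346.9] locker [  -2.6 -120.5  346.9] rpy [-90.1  -0.   80.2] F [ 1.7 -0.7 -2.9] gap 52.4 q [ 0.05  0.04  1.51  0.    1.58 -1.35]
to [487.5 176.  260. ] (array([119.9,  87. ,  -1.6]), array([0.1, 0.1, 0. ]))
```

```bash
python3 -m handwheel '[[[40,10,-1,0,0,0,-1],[80,30,-1,0,0,0,-1],[110,55,-1,0,0,0,-1],[120,75,-1,0,0,0,-1],[120,87,-1,0,0,0,-1]]]' 40; python3 plan.py L -1 -0.5 120 80.1; python3 look.py o top;python3 -c "
import cv2
a=cv2.imread('pics/o_top.png');cv2.imwrite('pics/c_o2.png',cv2.resize(a[140:320,180:360],(600,600),interpolation=cv2.INTER_CUBIC))"
```

```text
clock: 23.12
eef_pos: [485.9, 178.5, 256.9]
eef_rot: [-1.57, 0.0, 1.403]
wrist_force: [0.4, -0.9, -2.5]
finger_gap: 52.5
t 23.12 tcp [485.9 178.5 256.9] locker [ -3.    1.7 256.9] rpy [-90.    0.   80.4] F [ 0.4 -0.9 -2.5] gap 52.5 q [ 0.28  0.2   1.55 -0.    1.4  -1.12]
to [487.5 176.  120. ] (array([ -2.2, 136.9,  -2.1]), array([-0. ,  0.3, -0. ]))
```

View pics/c_o2.png

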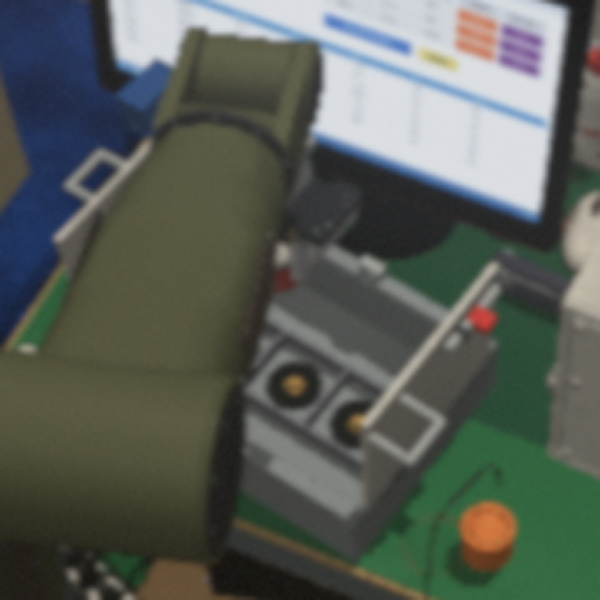

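```bash
python3 -m handwheel '[[[-2,30,-2,0,0,0,-1],[-2,65,-2,0,0,0,-1],[-2,100,-2,0,0,0,-1],[-2,125,-2,0,0,0,-1],[-2,137,-2,0,0,0,-1]]]' 40;python3 plan.py L -1 -1 49 80.1
```

```text
clock: 23.58
eef_pos: [485.4, 173.9, 115.7]
eef_rot: [-1.565, 0.003, 1.401]
wrist_force: [0.9, 0.0, -2.7]
finger_gap: 53.0
t 23.58 tcp [485.4 173.9 115.7] locker [ -2.7  -2.9 115.7] rpy [-89.7   0.2  80.3] F [ 0.9  0.  -2.7] gap 53.0 q [ 0.27  0.33  1.72 -0.    1.1  -1.13]
to [487.4 175.5  49. ] (array([ 2.1, 66.7, -2.1]), array([-0.3,  0.2, -0.2]))
```

```bash
python3 -m handwheel '[[[2,20,-2,0,0,0,-1],[2,40,-2,0,0,0,-1],[2,53,-2,0,0,0,-1],[2,62,-2,0,0,0,-1],[2,66,-2,0,0,0,-1]]]' 40;python3 plan.py L -1 -1 43 80.1; python3 -m handwheel '[[[0,2,0,0,0,0,-1],[0,4,0,0,0,0,-1],[0,6,0,0,0,0,-1],[0,6,0,0,0,0,-1]]]' 40;python3 plan.py L -1 -1 42 80.1
```

```text
clock: 24.0
eef_pos: [487.1, 175.1, 49.2]
eef_rot: [-1.564, 0.004, 1.401]
wrist_force: [-0.4, -0.4, -2.6]
finger_gap: 52.1
t 24.0 tcp [487.1 175.1  49.2] locker [-1.2 -1.4 49.2] rpy [-89.6   0.2  80.3] F [-0.4 -0.4 -2.6] gap 52.1 q [ 0.27  0.43  1.76 -0.    0.96 -1.13]
to [487.4 175.5  43. ] (array([ 0.5,  6.2, -0.3]), array([-0.4,  0.2, -0.2]))
clock: 24.33
eef_pos: [487.3, 175.1, 43.5]
eef_rot: [-1.565, 0.003, 1.401]
wrist_force: [0.5, -0.8, -2.7]
finger_gap: 52.2
t 24.33 tcp [487.3 175.1  43.5] locker [-1.  -1.4 43.5] rpy [-89.7   0.2  80.3] F [ 0.5 -0.8 -2.7] gap 52.2 q [ 0.27  0.44  1.76 -0.    0.94 -1.13]
to [487.4 175.5  42. ] (array([ 0.4,  1.5, -0. ]), array([-0.3,  0.2, -0.2]))
```

```bash
python3 -m handwheel '[[[0,1,0,0,0,0,-1],[0,2,0,0,0,0,-1]]]' 40;python3 plan.py; python3 -m handwheel '[[[0,0,0,0,0,0,0.33],[0,0,0,0,0,0,0.33],[0,0,0,0,0,0,0.33]]]';python3 plan.py;python3 -m handwheel '[[[0,-15,0,0,0,0,0.33],[0,-45,0,0,0,0,0.33],[0,-85,0,0,0,0,0.33],[0,-125,0,0,0,0,0.33],[0,-165,0,0,0,0,0.33]]]';python3 -m handwheel '[[[0,-40,0,0,0,0,0],[0,-80,0,0,0,0,0],[0,-120,0,0,0,0,0],[0,-140,0,0,0,0,-0.3]]]';python3 plan.py L -80 -222 340
```

```text
clock: 24.5
eef_pos: [487.7, 175.1, 42.2]
eef_rot: [-1.566, 0.003, 1.401]
wrist_force: [-5.6, -4.4, 20.9]
finger_gap: 52.5
t 24.5 tcp [487.7 175.1  42.2] locker [-0.6 -1.3 42.2] rpy [-89.7   0.2  80.3] F [-5.6 -4.4 20.9] gap 52.5 q [ 0.27  0.45  1.76 -0.    0.94 -1.13]
clock: 24.75
eef_pos: [487.9, 175.2, 42.5]
eef_rot: [-1.566, 0.003, 1.401]
wrist_force: [0.3, 0.6, 0.1]
finger_gap: 62.1
t 24.75 tcp [487.9 175.2  42.5] locker [-0.5 -1.2 42.5] rpy [-89.8   0.1  80.3] F [0.3 0.6 0.1] gap 62.1 q [ 0.27  0.45  1.76 -0.    0.94 -1.13]
clock: 25.17
eef_pos: [488.3, 175.4, 209.4]
eef_rot: [-1.566, 0.003, 1.401]
wrist_force: [0.1, -0.3, 0.3]
finger_gap: 62.2
clock: 25.5
eef_pos: [489.2, 175.8, 354.6]
eef_rot: [-1.572, 0.0, 1.401]
wrist_force: [0.4, 0.7, -0.2]
finger_gap: 43.1
t 25.5 tcp [489.2 175.8 354.6] locker [  0.7  -0.4 354.6] rpy [-90.1   0.   80.3] F [ 0.4  0.7 -0.2] gap 43.1 q [ 0.27  0.16  1.36 -0.    1.61 -1.13]
to [371.6 -28.6 340. ] (array([-221.4,   14.6,   81.4]), array([ 0.1,  0.2, -0. ]))
```

```bash
python3 -m handwheel '[[[-38,0,14,0,0,0,-0.1],[-76,5,28,0,0,0,-0.1],[-114,10,42,0,0,0,-0.1],[-152,14,56,0,0,0,-0.1],[-190,14,70,0,0,0,-0.1]]]';python3 plan.py L -80.5 -229.5 300;  python3 look.py p top side;python3 -c "
import cv2
a=cv2.imread('pics/p_top.png');cv2.imwrite('pics/c_p2.png',cv2.resize(a[140:320,180:360],(600,600),interpolation=cv2.INTER_CUBIC))"
```

```text
clock: 25.92
eef_pos: [386.6, -0.7, 339.8]
eef_rot: [-1.571, 0.0, 1.402]
wrist_force: [1.5, 0.0, 1.0]
finger_gap: 42.5
t 25.92 tcp [386.6  -0.7 339.8] locker [ -70.1 -191.9  339.8] rpy [-90.    0.   80.3] F [1.5 0.  1. ] gap 42.5 q [-0.1  -0.15  1.71 -0.    1.58 -1.5 ]
to [369.8 -35.9 300. ] (array([-37.6,  39.8,  10.6]), array([ 0. ,  0.2, -0. ]))
```

View pics/c_p2.png

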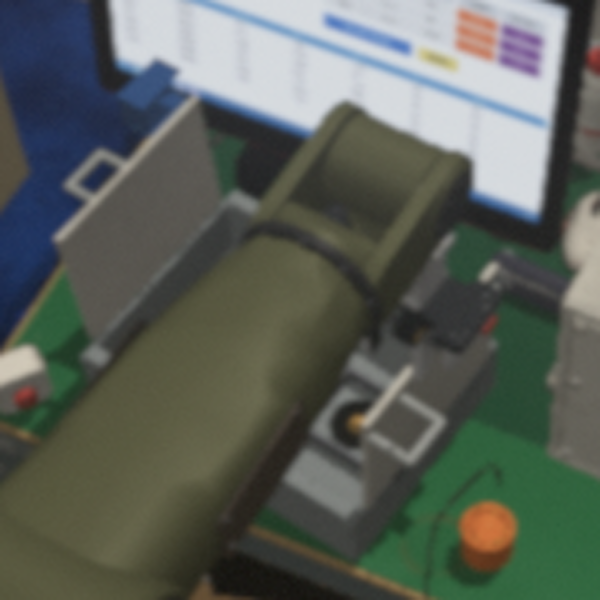

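View pics/p_side.png

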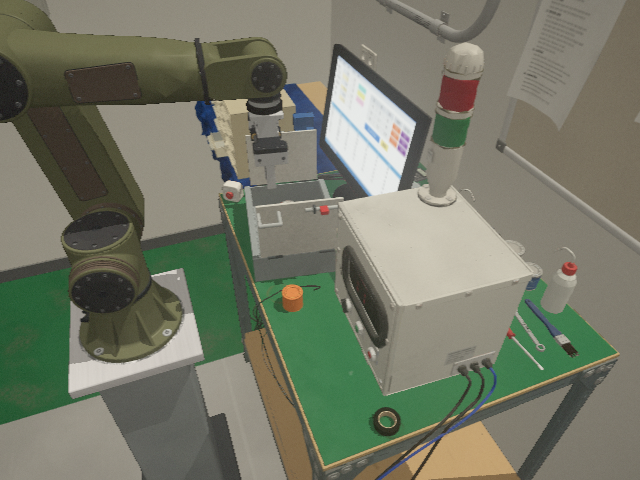

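```bash
python3 -m handwheel '[[[-38,0,0,0,0,0,-0.1],[-78,0,0,0,0,0,-0.1],[-118,0,0,0,0,0,-0.1],[-158,0,0,0,0,0,-0.1],[-198,0,0,0,0,0,-0.1]]]';  python3 look.py q top ;python3 -c "
import cv2
a=cv2.imread('pics/q_top.png');cv2.imwrite('pics/c_q2.png',cv2.resize(a[140:320,180:360],(600,600),interpolation=cv2.INTER_CUBIC))"
```

```text
clock: 26.43
eef_pos: [351.6, -199.3, 341.5]
eef_rot: [-1.574, 0.001, 1.397]
wrist_force: [2.1, 0.8, -0.1]
finger_gap: 42.0
```

View pics/c_q2.png

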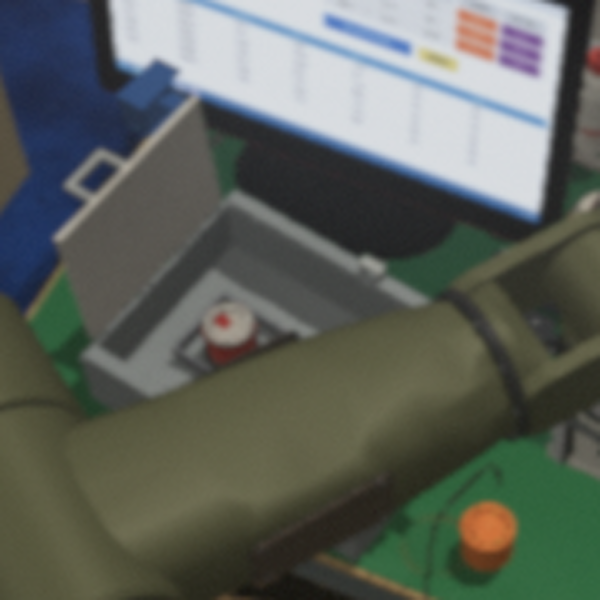

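```bash
python3 -m handwheel '[[[-38,0,0,0,0,0,-0.1],[-78,0,0,0,0,0,-0.1],[-118,0,0,0,0,0,-0.1],[-158,0,0,0,0,0,-0.1],[-190,0,0,0,0,0,-0.1]]]';  python3 look.py r top side;python3 -c "
import cv2
a=cv2.imread('pics/r_top.png');cv2.imwrite('pics/c_r2.png',cv2.resize(a[140:320,180:360],(600,600),interpolation=cv2.INTER_CUBIC))"
python3 - <<'E'
from plan import *
D=np.load('pics/r_top.npy');P=cloud('top',D);L=np.apply_along_axis(lambda p:p,2,P)
Q=w2l(P.reshape(-1,3)).reshape(P.shape)
m=(D>0)&(P[...,2]>50)&(P[...,2]<72)&(abs(Q[...,0])<50)&(Q[...,1]>-130)&(Q[...,1]<130)
n,l,st,c=cv2.connectedComponentsWithStats(m.astype(np.uint8))
for i in range(1,n):
    if st[i,4]<40: continue
    q=Q[l==i];print(st[i],q.mean(0).round(1),cv2.minEnclosingCircle(q[:,:2].astype(np.float32)))
E
```

```text
clock: 26.9
eef_pos: [316.4, -393.8, 340.9]
eef_rot: [-1.572, 0.002, 1.393]
wrist_force: [0.7, 0.4, -0.1]
finger_gap: 42.3
[266 242   9  15  98] [  4.9 -10.5  58.8] ((-0.04102802276611328, -4.312138557434082), 29.092273712158203)
```

View pics/c_r2.png

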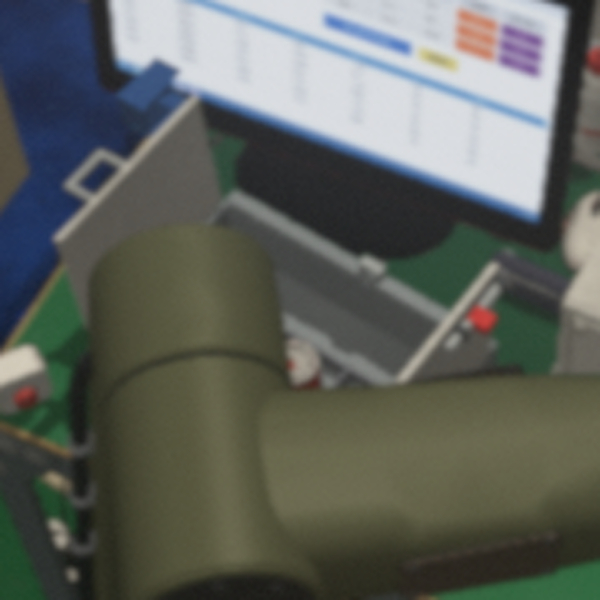

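```bash
python3 - <<'E'
from plan import *
D=np.load('pics/q_top.npy');P=cloud('top',D)
Q=w2l(P.reshape(-1,3)).reshape(P.shape)
m=(D>0)&(P[...,2]>50)&(P[...,2]<72)&(abs(Q[...,0])<50)&(Q[...,1]>-130)&(Q[...,1]<130)
n,l,st,c=cv2.connectedComponentsWithStats(m.astype(np.uint8))
for i in range(1,n):
    if st[i,4]<40: continue
    q=Q[l==i];print(st[i],q.mean(0).round(1),cv2.minEnclosingCircle(q[:,:2].astype(np.float32)),np.median(q[:,2]))
    A=np.c_[q[:,:2],np.ones(len(q))];print('tilt',np.linalg.lstsq(A,q[:,2],rcond=None)[0][:2])
E
python3 plan.py L -80.5 -229.5 340
```

```text
[240 231  16  15 165] [-1.5 81.9 59.1] ((-1.89165198802948, 84.80988311767578), 30.869543075561523) 58.99120958012304
tilt [-0.00343824 -0.01481873]
t 27.0 tcp [ 316.1 -394.5  339.9] locker [ -71.8 -591.9  339.9] rpy [-90.    0.   79.6] F [0.4 1.5 0. ] gap 42.2 q [-0.97  0.13  1.43 -0.    1.57 -2.36]
to [369.8 -35.9 340. ] (array([ 3.624e+02, -3.000e-01,  1.170e+01]), array([ 0. , -0.5, -0. ]))
```

Top crops q and r: tin 1 stands on pad3, lid level at about 59 to 62 mm. Tin 2's lid shows at pad2 at the same height, so both pins are flush. Now the passive leaf.

```bash
python3 -m handwheel '[[[40,0,1,0,-0.5,0,-0.1],[81,0,3,0,-0.5,0,-0.1],[122,0,5,0,-0.5,0,-0.1],[163,0,6,0,-0.5,0,-0.1],[204,0,7,0,-0.5,0,-0.1]]]';python3 -m handwheel '[[[40,0,1,0,0,0,-0.1],[80,0,3,0,0,0,-0.1],[120,0,5,0,0,0,-0.1],[150,0,5,0,0,0,-0.1],[158,0,5,0,0,0,-0.1]]]';python3 plan.py L -80.5 -229 228
```

```text
clock: 27.42
eef_pos: [345.9, -190.0, 339.8]
eef_rot: [-1.572, 0.001, 1.399]
wrist_force: [0.8, 0.4, 0.9]
finger_gap: 42.0
clock: 27.83
eef_pos: [368.0, -29.4, 340.1]
eef_rot: [-1.573, -0.0, 1.403]
wrist_force: [-0.4, -0.1, -0.4]
finger_gap: 42.3
t 27.83 tcp [368.  -29.4 340.1] locker [ -83.4 -223.4  340.1] rpy [-90.1  -0.   80.4] F [-0.4 -0.1 -0.4] gap 42.3 q [-0.18 -0.19  1.75  0.    1.58 -1.58]
to [369.9 -35.4 228. ] (array([ -5.6, 112.1,  -2.7]), array([0.1, 0.3, 0. ]))
```

```bash
python3 -m handwheel '[[[-5.6,10,-2.7,0,0.3,0,-0.2],[-5.6,45,-2.7,0,0.3,0,-0.2],[-5.6,80,-2.7,0,0.3,0,-0.2],[-5.6,103,-2.7,0,0.3,0,-0.2],[-5.6,112,-2.7,0,0.3,0,-0.2]]]';python3 plan.py L -80.5 -229 228;python3 -m handwheel '[[[0,0,0,0,0,0,-1],[0,0,0,0,0,0,-1],[0,0,0,0,0,0,-1],[0,0,0,0,0,0,-1]]]' 30;python3 plan.py L -80.5 -229 228
```

```text
clock: 28.25
eef_pos: [368.5, -36.0, 224.5]
eef_rot: [-1.568, -0.0, 1.397]
wrist_force: [-0.5, -1.0, 0.8]
finger_gap: 37.2
t 28.25 tcp [368.5 -36.  224.5] locker [ -81.8 -229.8  224.5] rpy [-89.8  -0.   80. ] F [-0.5 -1.   0.8] gap 37.2 q [-0.2  -0.12  1.96  0.    1.31 -1.59]
to [369.9 -35.4 228. ] (array([ 0.8, -3.5, -1.3]), array([-0.2, -0.1,  0. ]))
clock: 28.58
eef_pos: [369.1, -36.3, 225.7]
eef_rot: [-1.57, -0.0, 1.396]
wrist_force: [0.9, -0.2, 0.1]
finger_gap: 14.6
t 28.58 tcp [369.1 -36.3 225.7] locker [ -81.2 -230.   225.7] rpy [-90.  -0.  80.] F [ 0.9 -0.2  0.1] gap 14.6 q [-0.2  -0.13  1.95  0.    1.31 -1.59]
to [369.9 -35.4 228. ] (array([ 1. , -2.3, -0.7]), array([-0. , -0.1,  0. ]))
```

```bash
python3 -m handwheel '[[[0.5,-1,0,0,0,0,-1],[0.5,-1.5,0,0,0,0,-1],[0.5,-1.5,0,0,0,0,-1]]]' 30;python3 plan.py L -80.5 -229 228;python3 arc.py -1 1.605 1.5 1.4 1.3 1.2 1.1 ; python3 arc.py -1 1.1 1 .9 .8 .7 .6; python3 arc.py -1 .6 .5 .42 .34 .26 .2;python3 arc.py -1 .2 .15 .1 .06 .03 0 -.01
```

```text
clock: 28.83
eef_pos: [369.2, -35.6, 227.0]
eef_rot: [-1.57, -0.001, 1.396]
wrist_force: [4.8, 1.6, -11.1]
finger_gap: 9.1
t 28.83 tcp [369.2 -35.6 227. ] locker [ -81.2 -229.2  227. ] rpy [-90.  -0.  80.] F [  4.8   1.6 -11.1] gap 9.1 q [-0.2  -0.13  1.95  0.    1.32 -1.59]
to [369.9 -35.4 228. ] (array([ 0.3, -1. , -0.7]), array([-0. , -0.1,  0. ]))
1.5 tool x 15.9 y -4.9 abs [-213.2  243.1]
1.4 tool x 31.5 y -7.9 abs [-197.6  246.1]
1.3 tool x 47.3 y -9.4 abs [-181.8  247.6]
1.2 tool x 63.2 y -9.3 abs [-166.   247.5]
1.1 tool x 79.0 y -7.6 abs [-150.2  245.8]
1.0 tool x 15.5 y 3.3 abs [-134.6  242.5]
0.9 tool x 30.7 y 8.1 abs [-119.5  237.7]
0.8 tool x 45.2 y 14.3 abs [-104.9  231.5]
0.7 tool x 59.1 y 22.0 abs [-91.1 223.8]
0.6 tool x 72.1 y 31.1 abs [-78.  214.7]
0.5 tool x 12.1 y 10.3 abs [-66.  204.4]
0.42 tool x 20.9 y 19.4 abs [-57.1 195.3]
0.34 tool x 29.1 y 29.2 abs [-49.  185.6]
0.26 tool x 36.4 y 39.5 abs [-41.7 175.2]
0.2 tool x 41.3 y 47.7 abs [-36.7 167. ]
0.15 tool x 3.7 y 7.0 abs [-33. 160.]
0.1 tool x 7.1 y 14.2 abs [-29.6 152.8]
0.06 tool x 9.5 y 20.1 abs [-27.2 147. ]
0.03 tool x 11.2 y 24.5 abs [-25.5 142.5]
0.0 tool x 12.7 y 29.0 abs [-24. 138.]
-0.01 tool x 13.2 y 30.5 abs [-23.5 136.5]
```

```bash
python3 -m handwheel '[[[15.9,-4.9,0,0,0,0,-1],[31.5,-7.9,0,0,0,0,-1],[47.3,-9.4,0,0,0,0,-1],[63.2,-9.3,0,0,0,0,-1],[79,-7.6,0,0,0,0,-1]]]' 30;python3 plan.py L -81 -150.2 234.8
```

```text
clock: 29.25
eef_pos: [383.5, 42.7, 236.0]
eef_rot: [-1.573, -0.0, 1.396]
wrist_force: [2.2, -3.6, 0.5]
finger_gap: 9.0
t 29.25 tcp [383.5  42.7 236. ] locker [ -80.5 -149.7  236. ] rpy [-90.1  -0.   80. ] F [ 2.2 -3.6  0.5] gap 9.0 q [ 0.02 -0.1   1.91 -0.    1.33 -1.38]
to [383.   42.3 234.8] (array([-0.5,  1.2,  0.5]), array([ 0.1, -0.1,  0. ]))
```

```bash
python3 -m handwheel '[[[15.2,4,0,0,0,0,-1],[30,9,0,0,0,0,-1],[44.8,15.3,0,0,0,0,-1],[58.8,23,0,0,0,0,-1],[71.6,32,0,0,0,0,-1]]]' 30;python3 plan.py L -81 -78 203.7
```

```text
clock: 29.67
eef_pos: [396.7, 113.9, 204.8]
eef_rot: [-1.575, -0.0, 1.397]
wrist_force: [2.8, -4.3, 0.1]
finger_gap: 8.8
t 29.67 tcp [396.7 113.9 204.8] locker [-79.8 -77.3 204.8] rpy [-90.2  -0.   80. ] F [ 2.8 -4.3  0.1] gap 8.8 q [ 0.19 -0.01  1.89 -0.    1.25 -1.2 ]
to [395.4 113.4 203.7] (array([-0.7,  1.1,  1.2]), array([ 0.2, -0.1,  0. ]))
```

```bash
python3 -m handwheel '[[[11.8,10.8,0,0,0,0,-1],[20.4,20.2,0,0,0,0,-1],[28.5,30,0,0,0,0,-1],[35.8,40.5,0,0,0,0,-1],[40.7,48.7,0,0,0,0,-1]]]' 30;python3 plan.py L -81 -36.7 156
```

```text
clock: 30.08
eef_pos: [404.3, 154.8, 155.4]
eef_rot: [-1.576, -0.001, 1.397]
wrist_force: [0.8, 0.9, 2.0]
finger_gap: 9.2
t 30.08 tcp [404.3 154.8 155.4] locker [-79.4 -35.7 155.4] rpy [-90.3  -0.1  80. ] F [0.8 0.9 2. ] gap 9.2 q [ 0.28  0.1   1.91 -0.    1.13 -1.11]
to [402.5 154.1 156. ] (array([-1. , -0.6,  1.6]), array([ 0.3, -0.1,  0.1]))
```

```bash
python3 -m handwheel '[[[3.2,7,0,0,0,0,-1],[6.5,14,0,0,0,0,-1],[9,20,0,0,0,0,-1],[10.7,25,0,0,0,0,-1],[12,29,0,0,0,0,-1]]]' 30;python3 plan.py L -81 -23.5 127;python3 look.py s side top;python3 -c "
import cv2
a=cv2.imread('pics/s_side.png');cv2.imwrite('pics/c_s.png',cv2.resize(a[120:280,205:365],(600,600),interpolation=cv2.INTER_CUBIC))"
```

```text
clock: 30.5
eef_pos: [406.6, 166.7, 126.2]
eef_rot: [-1.576, -0.001, 1.397]
wrist_force: [-10.3, -10.5, 45.7]
finger_gap: 8.9
t 30.5 tcp [406.6 166.7 126.2] locker [-79.1 -23.5 126.2] rpy [-90.3  -0.1  80. ] F [-10.3 -10.5  45.7] gap 8.9 q [ 0.31  0.15  1.92 -0.    1.06 -1.09]
to [404.8 167.1 127. ] (array([ 0. , -0.8,  1.9]), array([ 0.3, -0.1,  0.1]))
```

View pics/c_s.png

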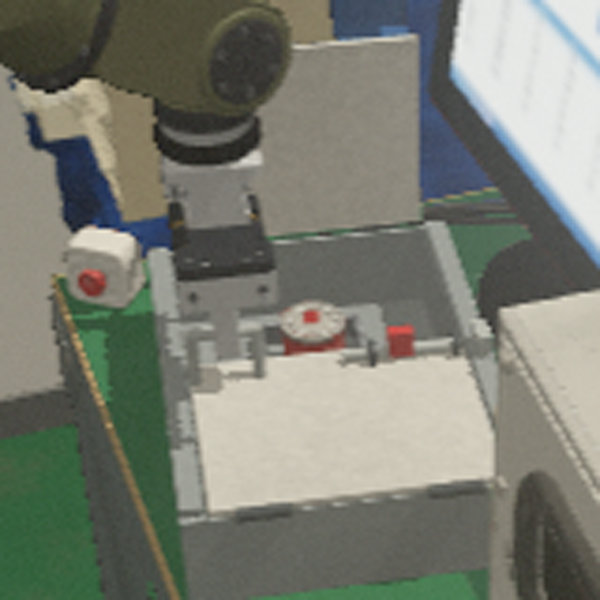

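Crop c_s: the passive leaf lies flat and shut, with the bolt still drawn (tab at crop (400,340)). Behind it a tin stands upright at (313,325). Release and go to the bolt.

```bash
python3 -m handwheel '[[[0,-0.5,0,0,0,0,-1],[0,-0.5,0,0,0,0,-0.2],[0,-0.5,0,0,0,0,-0.2],[0,-0.5,0,0,0,0,-0.2],[0,-0.5,0,0,0,0,-0.2]]]';python3 plan.py;python3 -m handwheel '[[[0,-25,0,0,0,0,-0.3],[0,-55,0,0,0,0,-0.3],[0,-75,0,0,0,0,-0.3]]]'; python3 plan.py L 57 -20 190
```

```text
clock: 31.02
eef_pos: [406.6, 166.3, 126.7]
eef_rot: [-1.576, -0.001, 1.397]
wrist_force: [0.1, 0.4, -0.1]
finger_gap: 32.3
t 31.02 tcp [406.6 166.3 126.7] locker [-79.  -23.9 126.7] rpy [-90.3  -0.   80. ] F [ 0.1  0.4 -0.1] gap 32.3 q [ 0.31  0.15  1.92 -0.    1.06 -1.09]
clock: 31.27
eef_pos: [406.5, 166.3, 203.8]
eef_rot: [-1.577, -0.001, 1.397]
wrist_force: [-0.5, 0.7, -0.0]
finger_gap: 33.3
t 31.27 tcp [406.5 166.3 203.8] locker [-79.2 -24.  203.8] rpy [-90.3  -0.1  80. ] F [-0.5  0.7 -0. ] gap 33.3 q [ 0.31  0.06  1.83 -0.    1.25 -1.09]
to [541.3 146.8 190. ] (array([   4.1,   14.7, -136.1]), array([ 0.3, -0.1,  0.1]))
```

```bash
python3 -m handwheel '[[[4,0,-40,0,0,0,-0.35],[4,5,-80,0,0,0,-0.35],[4,10,-115,0,0,0,-0.35],[4,14,-138,0,0,0,-0.35],[4,14,-138,0,0,0,-0.35]]]';python3 plan.py L 55.5 -20.3 108
```

```text
clock: 31.68
eef_pos: [545.6, 145.0, 189.0]
eef_rot: [-1.576, -0.0, 1.395]
wrist_force: [-0.2, -0.7, 0.4]
finger_gap: 30.6
t 31.68 tcp [545.6 145.  189. ] locker [ 61.6 -21.  189. ] rpy [-90.3  -0.   79.9] F [-0.2 -0.7  0.4] gap 30.6 q [ 0.2   0.35  1.51 -0.    1.27 -1.2 ]
to [539.8 146.8 108. ] (array([ 0.7, 80.9,  6.4]), array([ 0.3, -0.2,  0. ]))
```

```bash
python3 -m handwheel '[[[0.7,20,6,0,0,0,-0.35],[0.7,43,6,0,0,0,-0.35],[0.7,62,6,0,0,0,-0.35],[0.7,74,6,0,0,0,-0.35],[0.7,79,6,0,0,0,-0.35]]]';python3 plan.py L 55.5 -20.3 108;python3 -m handwheel '[[[0,1,0,0,0,0,-1],[0,1,0,0,0,0,-1],[0,1,0,0,0,0,-1],[0,1,0,0,0,0,-1]]]' 25;python3 plan.py L 81.5 -20.3 108
```

```text
clock: 32.1
eef_pos: [539.3, 146.7, 108.5]
eef_rot: [-1.573, 0.001, 1.395]
wrist_force: [-0.6, 0.5, -0.3]
finger_gap: 30.7
t 32.1 tcp [539.3 146.7 108.5] locker [ 55.  -20.5 108.5] rpy [-90.1   0.   79.9] F [-0.6  0.5 -0.3] gap 30.7 q [ 0.2   0.43  1.61 -0.    1.11 -1.19]
to [539.8 146.8 108. ] (array([ 0.2,  0.5, -0.5]), array([ 0.1, -0.2, -0. ]))
clock: 32.43
eef_pos: [539.7, 146.8, 108.5]
eef_rot: [-1.575, 0.0, 1.395]
wrist_force: [-0.2, 1.4, 0.8]
finger_gap: 11.9
t 32.43 tcp [539.7 146.8 108.5] locker [ 55.4 -20.3 108.5] rpy [-90.2   0.   79.9] F [-0.2  1.4  0.8] gap 11.9 q [ 0.2   0.43  1.61 -0.    1.1  -1.19]
to [565.4 142.3 108. ] (array([  0.1,   0.6, -26.1]), array([ 0.2, -0.2, -0. ]))
```

```bash
python3 -m handwheel '[[[0,0,-6,0,0,0,-1],[0,0,-12,0,0,0,-1],[0,0,-18,0,0,0,-1],[0,0,-24,0,0,0,-1],[0,0,-27,0,0,0,-1]]]' 25;python3 -m handwheel '[[[0,0,-1,0,0,0,-1],[0,0,-2,0,0,0,-1]]]' 25;python3 plan.py L 81.5 -20.3 108
```

```text
clock: 32.85
eef_pos: [565.9, 142.0, 108.2]
eef_rot: [-1.571, 0.001, 1.395]
wrist_force: [-21.0, 3.1, 11.7]
finger_gap: 12.2
clock: 33.02
eef_pos: [566.0, 142.1, 108.2]
eef_rot: [-1.565, 0.001, 1.395]
wrist_force: [-27.0, 2.0, 15.6]
finger_gap: 11.6
t 33.02 tcp [566.  142.1 108.2] locker [ 82.2 -20.4 108.2] rpy [-89.7   0.1  79.9] F [-27.    2.   15.6] gap 11.6 q [ 0.18  0.48  1.53  0.    1.14 -1.21]
to [565.4 142.3 108. ] (array([0.1, 0.2, 0.7]), array([-0.3, -0.2, -0.1]))
```

```bash
python3 -m handwheel '[[[0,0,0.7,0,0,0,-0.35],[0,0,0.7,0,0,0,-0.35],[0,0,0.7,0,0,0,-0.35],[0,-25,0.7,0,0,0,-0.35],[0,-60,0.7,0,0,0,-0.35]]]';python3 -m handwheel '[[[0,-40,10,0,0,0,-0.3],[0,-80,30,0,0,0,-0.3],[0,-120,50,0,0,0,-0.3],[0,-150,60,0,0,0,-0.3],[0,-165,70,0,0,0,-0.3]]]';python3 look.py t side;python3 -c "
import cv2
a=cv2.imread('pics/t_side.png');cv2.imwrite('pics/c_t.png',cv2.resize(a[120:280,205:365],(600,600),interpolation=cv2.INTER_CUBIC))"; python3 plan.py L -13 231 340
```

```text
clock: 33.43
eef_pos: [564.8, 141.8, 166.2]
eef_rot: [-1.56, 0.003, 1.395]
wrist_force: [0.7, 0.8, -0.4]
finger_gap: 30.1
clock: 33.85
eef_pos: [497.6, 154.6, 337.3]
eef_rot: [-1.567, 0.0, 1.395]
wrist_force: [0.4, 0.1, -0.8]
finger_gap: 32.7
t 33.9 tcp [497.1 155.  338.6] locker [ 12.1 -19.6 338.6] rpy [-89.9  -0.   79.9] F [-1.2  0.1  2.5] gap 32.7 q [ 0.23  0.17  1.39  0.    1.58 -1.16]
to [515.5 406.1 340. ] (array([250.5,  -1.2,  25.8]), array([-0.1, -0.2,  0. ]))
```

View pics/c_t.png

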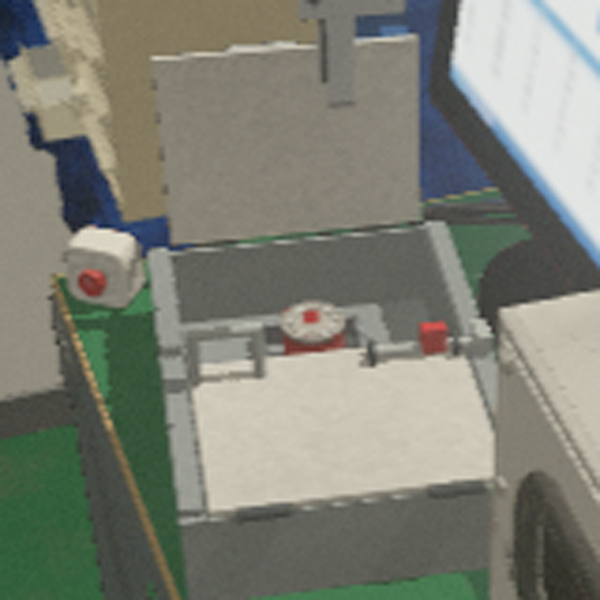

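Crop c_t: the bolt tab is back at crop (433,337), next to the keeper, the passive leaf is shut, and the tin behind is upright. Now the active leaf.

```bash
python3 -m handwheel '[[[40,0,10,0,0,0,-0.2],[80,0,20,0,0,0,-0.2],[120,0,26,0,0,0,-0.2],[160,0,26,0,0,0,-0.2],[200,0,26,0,0,0,-0.2]]]';python3 -m handwheel '[[[35,0,0,0,0,0,-0.2],[50,10,0,0,0,0,-0.2],[50,25,0,0,0,0,-0.2]]]'; python3 plan.py L -13 231 229
```

```text
clock: 34.32
eef_pos: [506.6, 358.5, 338.3]
eef_rot: [-1.569, -0.001, 1.395]
wrist_force: [0.5, -0.6, 0.8]
finger_gap: 37.2
clock: 34.57
eef_pos: [515.6, 411.0, 311.8]
eef_rot: [-1.57, -0.001, 1.398]
wrist_force: [-0.5, 0.3, -0.7]
finger_gap: 37.9
t 34.57 tcp [515.6 411.  311.8] locker [-13.8 235.9 311.8] rpy [-89.9  -0.1  80.1] F [-0.5  0.3 -0.7] gap 37.9 q [ 0.62  0.52  1.    0.    1.63 -0.78]
to [515.5 406.1 229. ] (array([-5. , 82.8, -0.9]), array([-0.1, -0. ,  0.1]))
```

```bash
python3 -m handwheel '[[[-5,15,-1,0,0,0,-0.2],[-5,38,-1,0,0,0,-0.2],[-5,60,-1,0,0,0,-0.2],[-5,75,-1,0,0,0,-0.2],[-5,82,-1,0,0,0,-0.2]]]';python3 plan.py L -13 231 229; python3 -m handwheel '[[[0,0,0,0,0,0,-1],[0,0,0,0,0,0,-1],[0,0,0,0,0,0,-1],[0,0,0,0,0,0,-1],[0,0,0,0,0,0,-1]]]' 30;python3 plan.py L -13 231 229;python3 arc.py 1 1.62 1.5 1.4 1.3 1.2 1.1
```

```text
clock: 34.98
eef_pos: [515.4, 405.6, 226.4]
eef_rot: [-1.567, 0.001, 1.398]
wrist_force: [1.2, 0.1, 0.1]
finger_gap: 37.4
t 34.98 tcp [515.4 405.6 226.4] locker [-13.  230.5 226.4] rpy [-89.8   0.1  80.1] F [1.2 0.1 0.1] gap 37.4 q [ 0.61  0.54  1.16  0.    1.45 -0.79]
to [515.5 406.1 229. ] (array([ 0.5, -2.6,  0. ]), array([-0.2, -0. , -0.1]))
clock: 35.4
eef_pos: [515.8, 406.0, 227.6]
eef_rot: [-1.569, -0.001, 1.398]
wrist_force: [-0.4, 1.0, 1.8]
finger_gap: 9.1
t 35.4 tcp [515.8 406.  227.6] locker [-12.7 231.  227.6] rpy [-89.9  -0.   80.1] F [-0.4  1.   1.8] gap 9.1 q [ 0.61  0.54  1.16  0.    1.45 -0.79]
to [515.5 406.1 229. ] (array([ 0. , -1.4,  0.3]), array([-0.1, -0. ,  0. ]))
1.5 tool x -18.2 y -5.7 abs [213.2 243.1]
1.4 tool x -33.7 y -8.7 abs [197.6 246.1]
1.3 tool x -49.5 y -10.2 abs [181.8 247.6]
1.2 tool x -65.4 y -10.1 abs [166.  247.5]
1.1 tool x -81.2 y -8.4 abs [150.2 245.8]
```

```bash
python3 -m handwheel '[[[-18.2,-5.7,0,0,0,0,-1],[-33.7,-8.7,0,0,0,0,-1],[-49.5,-10.2,0,0,0,0,-1],[-65.4,-10.1,0,0,0,0,-1],[-81.2,-8.4,0,0,0,0,-1]]]' 30;python3 plan.py L -13 150.2 234.8;python3 -m handwheel '[[[-15.5,4,0,0,0,0,-1],[-30.7,8.8,0,0,0,0,-1],[-45.2,15,0,0,0,0,-1],[-59.1,22.7,0,0,0,0,-1],[-72.1,31.8,0,0,0,0,-1]]]' 30;python3 plan.py L -13 78 203.7
```

```text
clock: 35.82
eef_pos: [501.6, 326.1, 237.3]
eef_rot: [-1.57, -0.003, 1.398]
wrist_force: [-0.1, 3.4, 1.7]
finger_gap: 9.2
t 35.82 tcp [501.6 326.1 237.3] locker [-13.  149.8 237.3] rpy [-89.9  -0.2  80.1] F [-0.1  3.4  1.7] gap 9.2 q [ 0.51  0.39  1.34  0.    1.41 -0.88]
to [501.6 326.5 234.8] (array([0.3, 2.5, 0. ]), array([-0.1,  0. ,  0.2]))
clock: 36.23
eef_pos: [489.0, 255.1, 206.2]
eef_rot: [-1.571, -0.005, 1.398]
wrist_force: [0.2, 3.1, -0.5]
finger_gap: 9.1
t 36.23 tcp [489.  255.1 206.2] locker [-13.1  77.7 206.2] rpy [-90.   -0.3  80.1] F [ 0.2  3.1 -0.5] gap 9.1 q [ 0.41  0.31  1.53  0.    1.3  -0.99]
to [489.2 255.4 203.7] (array([ 0.3,  2.5, -0.1]), array([-0. ,  0. ,  0.3]))
```

```bash
python3 -m handwheel '[[[-12,11,0,0,0,0,-1],[-20.8,20,0,0,0,0,-1],[-29,30,0,0,0,0,-1],[-36.3,40,0,0,0,0,-1],[-41.2,48.5,0,0,0,0,-1]]]' 30;python3 plan.py L -13 36.7 156;python3 look.py u side;python3 -c "
import cv2
a=cv2.imread('pics/u_side.png');cv2.imwrite('pics/c_u.png',cv2.resize(a[120:280,205:365],(600,600),interpolation=cv2.INTER_CUBIC))"
```

```text
clock: 36.65
eef_pos: [481.8, 214.1, 157.3]
eef_rot: [-1.571, -0.005, 1.398]
wrist_force: [-2.8, -0.6, 2.7]
finger_gap: 9.0
t 36.65 tcp [481.8 214.1 157.3] locker [-13.2  36.1 157.3] rpy [-90.   -0.3  80.1] F [-2.8 -0.6  2.7] gap 9.0 q [ 0.35  0.3   1.65  0.    1.18 -1.05]
to [482.1 214.7 156. ] (array([ 0.6,  1.3, -0.2]), array([0. , 0. , 0.3]))
```

View pics/c_u.png

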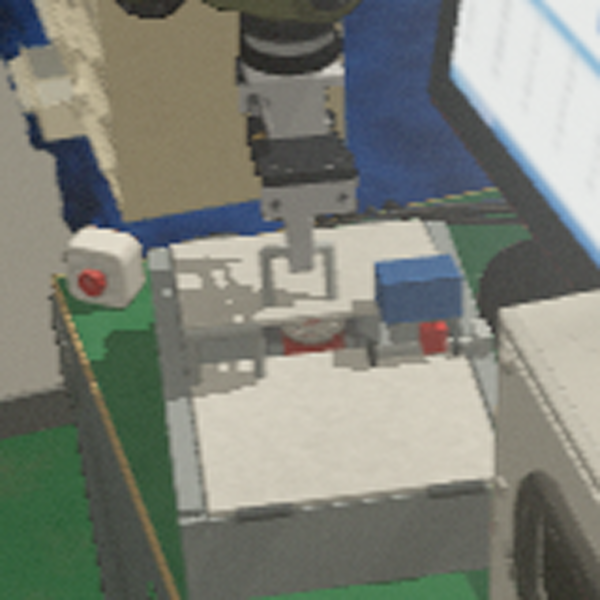

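```bash
python3 -m handwheel '[[[-3.5,7,0,0,0,0,-1],[-6.8,14,0,0,0,0,-1],[-9.2,20,0,0,0,0,-1],[-10.8,25,0,0,0,0,-1],[-12.2,29,0,0,0,0,-1]]]' 30;python3 plan.py L -15 24 127;python3 -m handwheel '[[[0,1,0,0,0,0,-1],[0,1.5,0,0,0,0,-1]]]' 30;python3 plan.py L -15 24 127
```

```text
clock: 37.12
eef_pos: [480.1, 202.1, 127.6]
eef_rot: [-1.572, -0.006, 1.398]
wrist_force: [-12.9, 7.6, 42.2]
finger_gap: 8.9
t 37.12 tcp [480.1 202.1 127.6] locker [-12.8  24.  127.6] rpy [-90.   -0.3  80.1] F [-12.9   7.6  42.2] gap 8.9 q [ 0.33  0.32  1.7   0.01  1.11 -1.07]
to [477.9 202.5 127. ] (array([0. , 0.6, 2.2]), array([0. , 0. , 0.3]))
clock: 37.28
eef_pos: [480.4, 202.2, 127.4]
eef_rot: [-1.573, -0.006, 1.398]
wrist_force: [-11.2, -2.8, 23.5]
finger_gap: 8.9
t 37.28 tcp [480.4 202.2 127.4] locker [-12.5  24.1 127.4] rpy [-90.1  -0.3  80.1] F [-11.2  -2.8  23.5] gap 8.9 q [ 0.33  0.32  1.7   0.    1.11 -1.07]
to [477.9 202.5 127. ] (array([-0.1,  0.4,  2.5]), array([0.1, 0. , 0.3]))
```

Shut against the stop. Release, retreat and look.

```bash
python3 -m handwheel '[[[0,-0.5,0,0,0,0,-0.1],[0,-0.5,0,0,0,0,-0.1],[0,-0.5,0,0,0,0,-0.1],[0,-0.5,0,0,0,0,-0.1],[0,-0.5,0,0,0,0,-0.1]]]';python3 plan.py;python3 -m handwheel '[[[0,-30,0,0,0,0,-0.1],[0,-70,0,0,0,0,-0.1],[0,-110,0,0,0,0,-0.1],[0,-150,0,0,0,0,-0.1],[0,-190,0,0,0,0,-0.1]]]';python3 look.py v side top;python3 -c "
import cv2
a=cv2.imread('pics/v_side.png');cv2.imwrite('pics/c_v.png',cv2.resize(a[120:280,205:365],(600,600),interpolation=cv2.INTER_CUBIC))"
python3 - <<'E'
from plan import *
D=np.load('pics/v_side.npy');P=cloud('side',D);Q=w2l(P.reshape(-1,3)).reshape(P.shape)
for nm,a,b in(('passive',-165,-45),('active',60,165)):
    m=(D>0)&(P[...,2]>70)&(P[...,2]<115)&(abs(Q[...,0])<95)&(Q[...,1]>a)&(Q[...,1]<b)
    q=Q[m];A=np.c_[q[:,:2],np.ones(len(q))];k=np.linalg.lstsq(A,q[:,2],rcond=None)[0];print(nm,len(q),'slope y',k[1].round(4),'z',q[:,2].mean().round(1))
# bystanders vs start
for n in('a','v'):
    D=np.load(f'pics/{n}_side.npy');P=cloud('side',D)
    for nm,x0,x1,y0,y1,z0,z1 in(('timer',310,400,380,470,15,80),('tape',440,540,-510,-410,10,30)):
        m=(D>0)&(P[...,0]>x0)&(P[...,0]<x1)&(P[...,1]>y0)&(P[...,1]<y1)&(P[...,2]>z0)&(P[...,2]<z1);print(n,nm,m.sum(),P[m].mean(0).round(1))
E
```

```text
clock: 37.7
eef_pos: [480.4, 202.1, 127.6]
eef_rot: [-1.573, -0.006, 1.398]
wrist_force: [-0.3, 0.1, -0.2]
finger_gap: 39.0
t 37.7 tcp [480.4 202.1 127.6] locker [-12.5  24.  127.6] rpy [-90.1  -0.3  80.1] F [-0.3  0.1 -0.2] gap 39.0 q [ 0.33  0.32  1.7   0.    1.11 -1.07]
clock: 38.12
eef_pos: [479.5, 200.9, 319.5]
eef_rot: [-1.573, -0.006, 1.398]
wrist_force: [0.2, -0.5, 0.2]
finger_gap: 42.0
passive 1843 slope y 0.0006 z 93.7
active 1056 slope y 0.002 z 93.8
a timer 338 [362.3 426.1  46. ]
a tape 446 [ 478.9 -478.4   17.8]
v timer 340 [362.1 425.9  45.9]
v tape 440 [ 479.1 -478.6   18. ]
```

View pics/c_v.png

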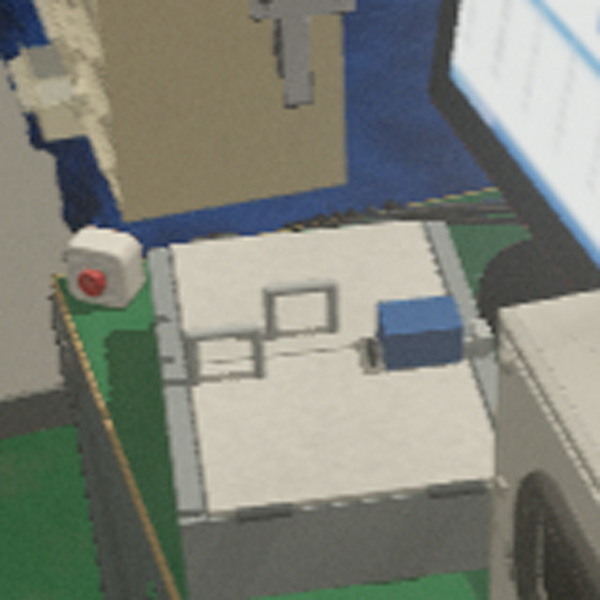

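View pics/v_top.png

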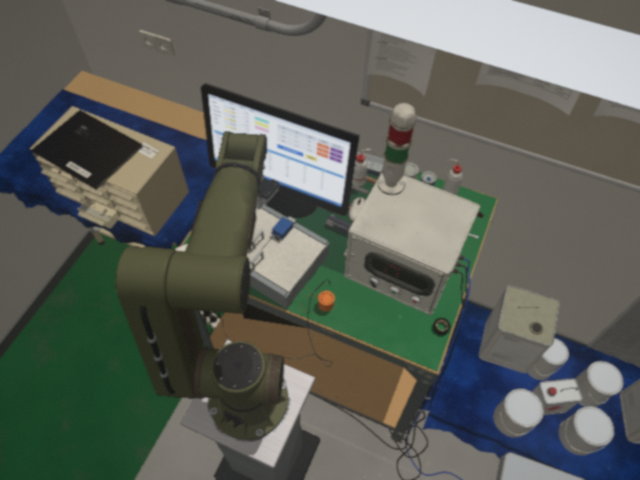

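```bash
python3 -m handwheel '[[[0,0,0,0,0,0,-0.1],[0,0,0,0,0,0,-0.1]]]'; python3 -c "
from cell import order
print(order.sign_off())"
```

```text
clock: 38.38
eef_pos: [481.2, 201.5, 323.7]
eef_rot: [-1.582, -0.011, 1.398]
wrist_force: [-0.6, -0.4, -0.1]
finger_gap: 42.5
the job is handed in; nothing more can be done
None
```

Both red tins are in the locker, on pad 3 and pad 2, and the job was handed in at about 38 s. I opened the active leaf, drew the bolt, opened the passive leaf and loaded the tins. I then shut the passive leaf, pushed its bolt home to the stop and shut the active leaf over it.

The blue tin was not on the table. The only blue can in view was a taller one at the back, about 67 mm high and out of reach. The orange tin was left alone.

- **Leaves:** the last pictures show both lying flat, with slopes of at most 0.002 and tops at about 93.7 mm.
- **Bolt:** it moved 26.8 mm back to its stop, and the tab showed beside the keeper before the hood covered it.
- **Tins:** before shutting, both lids read about 59 mm high in the top camera, which reads 2–3 mm low. A tin holding its pin down should read 62 mm, and one on a raised pin 70 mm. I saw both tins only partly clear of the arm, and I had no direct pin reading.
- **Bystanders:** the timer and tape moved less than 1 mm. I did not measure the stapler; in the last top view it was still in its place, and the arm never went near it.
- **Robot:** it ended clear of everything, with a wrist force near zero.
- **Disagreement:** the top camera put the locker about 4 mm further right (−y) than the handle grips did, so I aimed between the two. That is well inside the 18 mm allowed.

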